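Hook a tray bracket into the slotted post and press it home

ROBOT

A 6-joint arm with a two-finger parallel gripper is mounted at the origin on the work surface. World frame = base frame: x ahead of the robot, y to its left, z up, the work surface at z = 0. Lengths are in m, angles in rad, forces in N, time in s.
With the tool pointing down it reaches from about 0.375 to 0.9 m from the base axis. Payload 3.1 kg.
Tool frame: the origin (TCP) lies midway between the tips of the shut fingers; the grasp point (between the pads) lies robot.tcp_to_grasp behind it (robot.tcp_to_grasp is the distance from the TCP to the grasp point, in m); z points along the fingers, y is the direction in which the jaws open and shut (so a half turn about z gives the same grasp; the last joint's range is limited). The gripper opens to 87 mm and grips with 3 to 60 N. Pads are 19 mm wide; open, the fingers measure 117 mm over their backs; the gripper's body (75 mm by 190 mm) begins 51 mm behind the grasp point.
Start: joints at [-1.302, 0.527, 1.433, -0, 1.181, -0.178], TCP at [0.271, -0.563, 0.223] pointing down, gripper open.
Joint ranges: [-3.08, 3.08], [-0.75, 2.2], [0.22, 2.44], [-1.43, 4.57], [0, 2.65], [-2.85, 2.85]. Speed limits (rad/s): [2.79, 2.79, 3.14, 3.14, 3.14, 3.14].

INTERFACE

Orientations are given as a unit quaternion [x, y, z, w].
In Python, from rig import robot, cams, nets gives the robot as it stands. The module is installed in compiled form; this text tells all that it offers.
- The arm moves only by the tool play_rows, never from a script. Its argument "commands" is a list of rows, each an object of numbers: "x", "y", "z": the shift along the tool's x, y, z in mm; "spin": the turn about the tool's z in rad. In form: [{"x": .., "y": .., "z": .., "spin": ..}, ...]. A call has 1 to 8 rows; each row shifts and turns the pose as measured when the row begins, along the tool's axes as they then stand; what a row does not reach is not made up. A row lasts 1/10 s, in which the tool goes at most 50 mm and 8.59 degrees, less where a joint would pass 70% of its speed; a pose out of reach is approached as far as the arm can. A call is refused whole if a number of a shift passes 50 or a number of a turn 0.15, either way. A call with a gripper value outside its range is refused whole. "grip" is the opening, from 0 (shut) to 1 (fully open), set as the call begins (left out, the last holds). The fingers move at their own pace and stop on an object; "newtons" is the grip in N (left out, the last holds). Time passes only in rows, so rows that do not move let the fingers close. It gives the time, the measured TCP pose, the force and the opening at its end, in the units of the state.
- robot.get_obs(): the state, without advancing time (a new reading comes with each control period).
- cams.camera(name): name is "side" or "top" or "wrist"; returns a dict with "img" (420x560x3 uint8, red, green, blue), "fx", "fy", "cx", "cy" (pixels), "world_to_cam" (4x4, takes a point from world to camera coordinates); the wrist camera has in their place "mount" (4x4, takes a point from camera to tool coordinates, whose origin is the TCP and whose axes are the flange's). Camera axes: x right, y up, looking along -z (the intrinsics and any distortion apply to the point x, -y, -z); pixel columns grow to the right and rows downward; lengths in m; the calibration is good to about 2 mm. The wrist camera is an equidistant fisheye: a pixel r from the principal point sees the ray r / f radians off the axis. A picture is of the moment at which its call begins: read the wrist's pose just before it. There is no depth.
- robot.hand_in(): hands the job in, once; it reports no verdict.
Trained networks look in a picture, given as the dict that the camera call returned (one of the last four; its "shot" number tells which), for a name from the list of things; names that differ only in an ending like _2 or _b are one class to them, and where a whole thing is asked for, a point or a joint stands for the part that bears it (a point fixed in the world has none). Each returns a list of dicts, best first, with "conf" (0 to 1); they miss things now and then, are a little off and sometimes report something else, mostly with a low value. They report only what shows in the picture. A call takes as long as a camera call.
- nets.outline_of(picture, name): "region" (420x560 bool, what is visible of it) and "pixel" ([column, row] in pixels, amid what is visible of it).
The state is a dict: "time": time; "q": joint angles; "joint_velocities": joint speeds; "joint_torque": joint torques, N m; "position": TCP position; "tool_rot": TCP orientation; "ft_force": force on the tool from outside, world axes, zero at the start; "moment": the same for the moment, N m; "grip_width": finger opening in m.
Only numpy, scipy, OpenCV 4.12 (cv2) and the standard library are available. Lean on these libraries where they do the work, as an engineer would, in place of code of your own. Each camera call takes 0.05 s, during which the arm holds its last target.

TASK

Fit the loose tray bracket to the slotted post, above the one already there: feel its hooks into the top two rows of slots, then press it down near the post until it is fully home, flush and level, with the spring catch snapped out over its top. Do it gently, without ramming or forcing it against the post; then let go of it, and leave the other things on the bench where they are.

Things in the scene. Friction and masses are not known exactly. Their poses are not given: they have to be found in the camera images.
- bracket: Loose steel tray bracket, 0.28 kg (sizes in mm), standing: inverted channel 150 long, 27 wide over two 4 mm cheeks, 66 high, flat 3 mm top, open below; cheeks taper over the front 80 mm to 24 deep; lip 12 mm above the top at the free end. Origin: middle of the rear edge, at the underside; x points to the hooked rear (free end at x -150), z up. Grip from above across the cheeks, about x -75.
- hooks (a point): Bracket frame x 12.5, z 43: level with the tips of the hooks. Each cheek (y +-11.5) has two hooks, 4 mm thick, reaching 12.5 out of the rear plane (x 0), at z 3 to 26 and 43 to 66: an 8 mm high stem (underside z 18 and 58) with a finger 15 mm down and a 5.5 mm gap between rear plane and finger.
- press (a point): Middle of the bracket's top, 30 mm in front of its rear plane: the place to press it down (25 to 40 mm from the strip). Pressed farther out or out of level it levers on its hooks and binds. Hooked and let go, it hangs in its play, some 2.5 degrees nose-down.
- seat (a point): Bracket frame x 2, y 11.5, z 52, in the gap between upper and lower hook. When the bracket is home it lies in the middle of strip_bar, the bar of the strip between the top two slots on that side.
- post: Fixed 45 mm square aluminium post (sizes in mm), 278 tall, on a 120 x 110 x 8 foot plate, with a 45 wide slotted steel strip in front. Origin on the bench below the middle of the strip's front face; x points into the post: the bracket's x ends parallel to it, its rear plane on the face. An identical bracket sits in the two lowest slot rows, underside 27 high (strip in mid setting).
- face (a point): Middle of the strip's front, height 165. Strip 4 thick, hollow 13 behind. Rows 40 apart of two slots 10 wide, 28 high, at y +-11.5; lower edges of the top rows at 205 and 165, but THE STRIP IS CLAMPED BY HAND UP TO 17 mm HIGHER OR LOWER, not measured: feel for it. In mid setting the hooks enter with the bracket's underside 162 to 167 high, and it is home 147 high.
- catch (a joint): Spring catch: black nose 10 wide, sloped above, flat below, 5 out of the strip's middle, 1.5 above the top of a home bracket. 0 = out, grows (m) as pushed in. The bracket's top meets it 8 to 12 mm above home and rests there by its own weight; about 10 N down pushes it in 1.5 to 5 mm, then it snaps out over the top and the bracket goes the last 1 to 4 mm home.
- elbow_a: Loose steel elbow fitting with a brass spigot, 32 mm foot, 44 mm high; origin under its middle. Bystander.
- elbow_b: Another such elbow fitting, 32 mm foot, 44 mm high; origin under its middle. Bystander.
- plug: Loose black rubber plug, 38 mm wide, 34 mm high; origin under its middle. Bystander.
- angle: Loose plain steel angle, 60 x 45 mm foot, 60 mm high, without hooks; origin under its middle. Bystander.
- driver: Loose screwdriver with black handle, 180 mm long, lying along its x. Bystander.
- collar: Loose steel collar, 42 mm across, 18 mm high; origin under its middle. Bystander.

How it is judged:
At the end, for the whole second after the job is handed in: The bracket hangs home in the top two rows of slots: its point seat within 4.5 mm of the middle of the strip's bar between those rows, upright within 0.06 rad, in line with the post within 0.08 rad, the catch sprung out over it (under 2 mm in), the bracket at rest and released (distance between seat and strip_bar below 0.0045 m and angle between bracket's own z axis and vertical below 0.06 rad and angle between the x axis of bracket and the x axis of post, either way round below 0.08 rad and value of joint catch below 0.002 m and linear speed of bracket below 0.01 m/s and contact force between the fingers and bracket below 0.1 N); the robot touches nothing.
It fails at once if while the fingers touch it, the bracket is forced against the post: the contact forces between them add up to more than 60 N (contact force between bracket and post above 60 N and contact force between the fingers and bracket above 2 N).
It fails at once if one of the other loose things on the bench is moved by more than 20 mm (distance of any of elbow_a, elbow_b, plug, angle, driver, collar from where it was at the start of the episode above 0.02 m).
It also fails if it takes over 72 s, if anything falls off the work surface, if the arm or the gripper's body presses on something with over 40 N, if the wrist force passes 120 N, or if a joint passes its speed limit or range.

## Working session

There is one attempt and no reset: what is moved stays moved. The work goes in short steps, Python scripts to look and compute and a tool call to move; the robot and the scene stay as the last step left them, time stands still between calls to the robot, and variables do not carry over. Pictures are saved under pics/ and viewed, and the job is handed in when it is done.

Besides the shell and the picture viewer there is one more tool, called after ">>>" by a JSON object that holds its "op" and its "data". play_rows: Moves the arm, as the interface text tells. Its arguments: {"type":"object","properties":{"commands":{"type":"array"},"grip":{"type":"number"},"newtons":{"type":"number"}},"required":["commands"]}

```bash
mkdir -p pics
cat > h.py <<'E'
from rig import robot, cams, nets
import numpy as np, cv2
from scipy.spatial.transform import Rotation as R
def save(c,n): cv2.imwrite('pics/'+n,c['img'][:,:,::-1])
def proj(c,p):
    W=np.array(c['world_to_cam']); q=W[:3,:3]@np.array(p)+W[:3,3]
    return np.array([c['cx']+c['fx']*q[0]/-q[2], c['cy']-c['fy']*q[1]/-q[2]])
def ray(c,px):
    W=np.array(c['world_to_cam']);d=np.array([(px[0]-c['cx'])/c['fx'],-(px[1]-c['cy'])/c['fy'],-1.])
    return -W[:3,:3].T@W[:3,3], W[:3,:3].T@d
def at_z(c,px,z):
    o,d=ray(c,px); return o+d*(z-o[2])/d[2]
E
python3 - <<'E'
from h import *
o=robot.get_obs()
print({k:np.round(v,4).tolist() for k,v in o.items()}, robot.tcp_to_grasp)
for n in['top','side']:
    c=cams.camera(n);save(c,n+'0.png');print(n,{k:v for k,v in c.items() if k not in('img',)})
    for t in ['bracket','post','catch']:
        for r in nets.outline_of(c,t)[:3]:
            print(n,t,r['conf'],r['pixel'],r['region'].sum())
c=cams.camera('wrist');save(c,'w0.png');print({k:v for k,v in c.items() if k not in('img',)})
E
```

```text
{'time': 0.0, 'q': [-1.3016, 0.5285, 1.4339, -0.0, 1.1814, -0.1785], 'joint_velocities': [-0.0003, -0.0006, -0.0008, 0.0014, -0.001, 0.0006], 'joint_torque': [0.0002, -44.0044, -17.6595, 0.0632, 0.0583, -0.0002], 'position': [0.2704, -0.5627, 0.2215], 'tool_rot': [0.975, 0.222, -0.0001, -0.0011], 'ft_force': [0.8161, 0.1962, 0.15], 'moment': [-0.007, -0.0185, -0.0265], 'grip_width': 0.0873} 0.0187
top {'fx': 400.2975901396216, 'fy': 400.2975901396216, 'cx': 277.04236445593517, 'cy': 210.47225259174792, 'world_to_cam': array([[-0.01567745, -0.99977641,  0.01418977,  0.07242803],
       [ 0.99740169, -0.01463907,  0.07053775, -0.56385951],
       [-0.07031425,  0.01525875,  0.99740818, -1.00391871],
       [ 0.        ,  0.        ,  0.        ,  1.        ]]), 'shot': 1}
top bracket 0.64 [340.3, 246.9] 939
top bracket 0.31 [292.2, 136.9] 161
top post 0.75 [211.6, 205.6] 2783
side {'fx': 412.07145484296933, 'fy': 412.07145484296933, 'cx': 277.2583201822386, 'cy': 207.2165390034736, 'world_to_cam': array([[-0.88056187, -0.47355404, -0.0189043 ,  0.55089891],
       [ 0.34687714, -0.67116282,  0.65514633, -0.24217178],
       [-0.32293505,  0.57033941,  0.75526546, -1.05058128],
       [ 0.        ,  0.        ,  0.        ,  1.        ]]), 'shot': 2}
side bracket 0.61 [335.5, 204.0] 881
side post 0.89 [251.3, 253.6] 4291
{'fx': 325.19226210127806, 'fy': 325.19226210127806, 'cx': 280.22464665196213, 'cy': 208.7921740783048, 'mount': array([[-2.72260162e-04,  9.62635611e-01,  2.70799938e-01,
         7.23831328e-02],
       [ 9.99999178e-01, -7.71893908e-05,  1.27978314e-03,
         5.14564468e-05],
       [ 1.25286771e-03,  2.70800064e-01, -9.62634799e-01,
        -1.60230149e-01],
       [ 0.00000000e+00,  0.00000000e+00,  0.00000000e+00,
         1.00000000e+00]]), 'shot': 3}
```

View pics/top0.png

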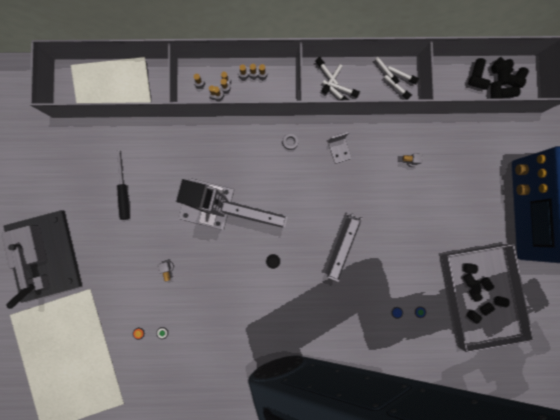

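View pics/side0.png

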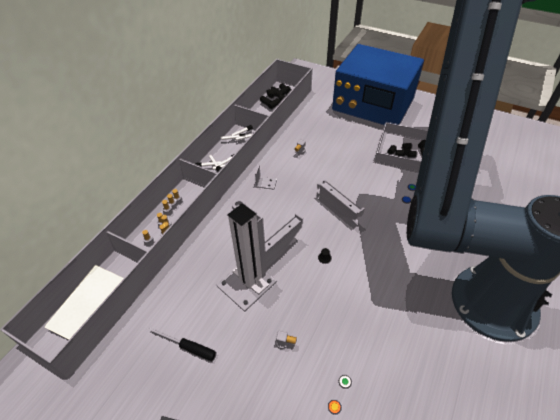

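View pics/w0.png

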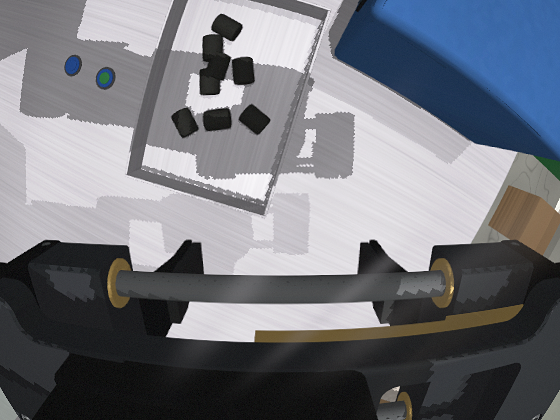

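The top image shows the loose bracket at about (343,247) and the post near (205,203), with the fitted bracket reaching to (285,220). I'll zoom in.

Run:
```python
import cv2,numpy as np
a=cv2.imread('pics/top0.png');b=cv2.imread('pics/side0.png')
z=lambda i,x,y,w,h:cv2.resize(i[y:y+h,x:x+w],(400,300),interpolation=cv2.INTER_CUBIC)
o=np.vstack([np.hstack([z(a,290,200,107,80),z(a,170,165,133,100)]),np.hstack([z(b,285,165,107,80),z(b,200,190,133,100)])])
o=cv2.convertScaleAbs(o,alpha=1.3,beta=10)
cv2.imwrite('pics/z0.png',o)
```

```text
(no output)
```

View pics/z0.png

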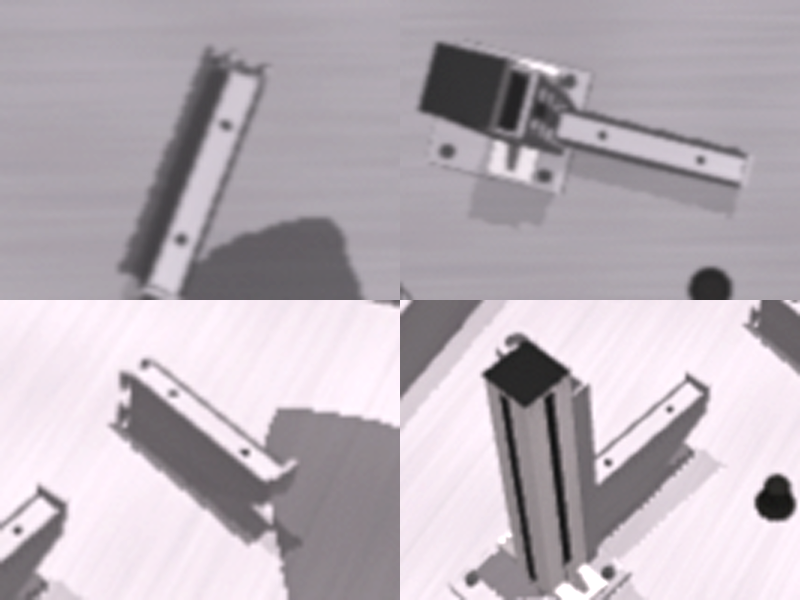

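Run:
```python
from h import *
c=cams.camera('top')
def tp(u,v,s,x0,y0,z): return at_z(c,(x0+u/s-.5,y0+v/s-.5),z)
s=400/107
L=[tp(228,68,s,290,200,.066),tp(262,72,s,290,200,.066),tp(150,286,s,290,200,.066),tp(185,296,s,290,200,.066)]
print(np.round(L,4))
m=(L[0]+L[1])/2-(L[2]+L[3])/2; print('ang',np.arctan2(m[1],m[0]),np.linalg.norm(m))
s=400/133
F=[tp(560,108,s,170-400/s,165,.093),tp(556,142,s,170-400/s,165,.093),tp(745,155,s,170-400/s,165,.093),tp(740,185,s,170-400/s,165,.093)]
print(np.round(F,4))
m=(F[0]+F[1])/2-(F[2]+F[3])/2; print('ang',np.arctan2(m[1],m[0]),np.linalg.norm(m))
T=[tp(u,v,s,170-400/s,165,.278) for u,v in[(438,42),(510,65),(420,108),(492,132)]]
print(np.round(T,4))
for n in ['elbow_a','plug','angle','driver','collar']:
  for r in nets.outline_of(c,n)[:2]: print(n,r['conf'],r['pixel'],at_z(c,r['pixel'],.02).round(3))
```

```text
[[ 0.5413 -0.1146  0.066 ]
 [ 0.5384 -0.1368  0.066 ]
 [ 0.401  -0.06    0.066 ]
 [ 0.3942 -0.0825  0.066 ]]
ang -0.36564668171006004 0.15225823942257855
[[0.5855 0.1935 0.093 ]
 [0.5587 0.1968 0.093 ]
 [0.5462 0.0482 0.093 ]
 [0.5227 0.0525 0.093 ]]
ang 1.3163259852943916 0.14959797660878343
[[0.6107 0.2484 0.278 ]
 [0.5953 0.2028 0.278 ]
 [0.5687 0.2597 0.278 ]
 [0.5528 0.2143 0.278 ]]
elbow_a 0.52 [413.2, 158.3] [ 0.695 -0.291  0.02 ]
elbow_a 0.45 [165.8, 268.9] [0.421 0.346 0.02 ]
plug 0.48 [274.2, 261.8] [0.435 0.073 0.02 ]
angle 0.58 [337.6, 147.4] [ 0.726 -0.095  0.02 ]
angle 0.55 [342.8, 245.5] [ 0.473 -0.102  0.02 ]
driver 0.75 [341.0, 245.5] [ 0.473 -0.097  0.02 ]
driver 0.74 [119.7, 196.9] [0.605 0.464 0.02 ]
collar 0.73 [290.8, 141.2] [0.744 0.025 0.02 ]
```

```bash
cat >> h.py <<'E'
def yaw(o=None):
    o=o or robot.get_obs(); M=R.from_quat(o['tool_rot']).as_matrix(); return np.arctan2(M[1,0],M[0,0])
def plan(pos,psi,n,o=None):
    o=o or robot.get_obs(); p=np.array(o['position']); M=R.from_quat(o['tool_rot']).as_matrix()
    a=yaw(o); d=(psi-a+np.pi)%(2*np.pi)-np.pi; out=[]
    for i in range(n):
        Mi=R.from_euler('z',d*i/n).as_matrix()@M
        s=Mi.T@((np.array(pos)-p)/n)*1000
        out.append([*np.round(s,1).tolist(),round(-d/n,3)])
    print('dist',np.round((np.array(pos)-p)*1000,1),'dyaw',round(d,4)); 
    for r in out: print(r)
E
python3 - <<'E'
from h import *
plan([.47,-.099,.23],-.366,12)
E
```

```text
dist [199.4 464.4   7.4] dyaw -0.8137
[31.7, -27.7, -0.6, np.float64(0.068)]
[29.8, -29.8, -0.6, np.float64(0.068)]
[27.7, -31.7, -0.6, np.float64(0.068)]
[25.5, -33.5, -0.6, np.float64(0.068)]
[23.2, -35.2, -0.6, np.float64(0.068)]
[20.7, -36.7, -0.6, np.float64(0.068)]
[18.2, -38.0, -0.6, np.float64(0.068)]
[15.6, -39.1, -0.6, np.float64(0.068)]
[12.9, -40.1, -0.6, np.float64(0.068)]
[10.1, -40.9, -0.6, np.float64(0.068)]
[7.3, -41.5, -0.6, np.float64(0.068)]
[4.5, -41.9, -0.6, np.float64(0.068)]
```

>>> {"op": "play_rows", "data": {"commands": [{"x": 31.7, "y": -27.7, "z": 0, "spin": 0.068}, {"x": 29.8, "y": -29.8, "z": -1, "spin": 0.068}, {"x": 27.7, "y": -31.7, "z": -1, "spin": 0.068}, {"x": 25.5, "y": -33.5, "z": -1, "spin": 0.068}, {"x": 23.2, "y": -35.2, "z": -1, "spin": 0.068}, {"x": 20.7, "y": -36.7, "z": -1, "spin": 0.068}, {"x": 18.2, "y": -38, "z": -1, "spin": 0.068}, {"x": 15.6, "y": -39, "z": -1, "spin": 0.068}]}}

```text
time: 1.55
position: [0.4101, -0.2529, 0.2289]
tool_rot: [0.998, -0.065, 0.002, 0.004]
ft_force: [0.8, 0.4, -0.4]
grip_width: 0.0873
```

Run:
```python
from h import *
plan([.47,-.099,.23],-.366,5)
```

```text
dist [ 59.9 153.9   1.1] dyaw -0.2362
[7.9, -32.1, -0.4, np.float64(0.047)]
[6.4, -32.4, -0.4, np.float64(0.047)]
[4.8, -32.7, -0.4, np.float64(0.047)]
[3.3, -32.9, -0.5, np.float64(0.047)]
[1.7, -33.0, -0.5, np.float64(0.047)]
```

>>> {"op": "play_rows", "data": {"commands": [{"x": 7.9, "y": -32.1, "z": 0, "spin": 0.047}, {"x": 6.4, "y": -32.4, "z": 0, "spin": 0.047}, {"x": 4.8, "y": -32.7, "z": 0, "spin": 0.047}, {"x": 3.3, "y": -33, "z": -1, "spin": 0.047}, {"x": 1.7, "y": -33, "z": 0, "spin": 0.047}, {"x": 0, "y": 0, "z": 0, "spin": 0}]}}

```text
time: 2.15
position: [0.4741, -0.0881, 0.2307]
tool_rot: [0.983, -0.184, 0.005, 0.004]
ft_force: [-0.6, -0.5, 0.6]
grip_width: 0.087
```

```bash
cat >> h.py <<'E'
def wcam(o,c):
    T=np.eye(4);T[:3,:3]=R.from_quat(o['tool_rot']).as_matrix();T[:3,3]=o['position']
    return T@np.array(c['mount'])
def wray(T,c,px):
    dx=(px[0]-c['cx']);dy=(px[1]-c['cy']);r=np.hypot(dx,dy);th=r/c['fx']
    d=np.array([np.sin(th)*dx/(r+1e-9),-np.sin(th)*dy/(r+1e-9),-np.cos(th)])
    return T[:3,3],T[:3,:3]@d
def wat_z(T,c,px,z):
    o,d=wray(T,c,px);return o+d*(z-o[2])/d[2]
def wproj(T,c,p):
    q=T[:3,:3].T@(np.array(p)-T[:3,3]); rho=np.hypot(q[0],q[1]);th=np.arctan2(rho,-q[2])
    return np.array([c['cx']+c['fx']*th*q[0]/rho,c['cy']-c['fx']*th*q[1]/rho])
E
python3 - <<'E'
from h import *
o=robot.get_obs();c=cams.camera('wrist');save(c,'w1.png')
print(o['position'],yaw(o))
import pickle;pickle.dump((o,{k:v for k,v in c.items()}),open('w1.pkl','wb'))
for r in nets.outline_of(c,'bracket'): print(r['conf'],r['pixel'],r['region'].sum())
E
```

```text
[ 0.47410831 -0.08813252  0.23068083] -0.36996355086022403
0.67 [168.9, 248.3] 280
0.65 [286.9, 189.7] 3910
```

View pics/w1.png

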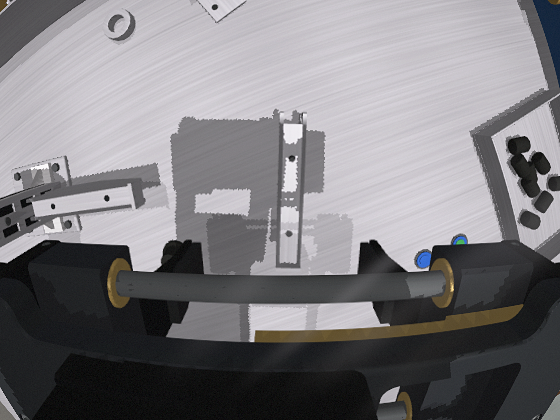

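The wrist view shows the loose bracket: rear edge at about (292,122) with hooks, free end at about (288,266). The fitted bracket is on the left, at (85,200).

Run:
```python
from h import *
import pickle
o,c=pickle.load(open('w1.pkl','rb'));i=c['img'][:,:,::-1]
def z(x,y,w,h): return cv2.resize(i[y:y+h,x:x+w],(400,600),interpolation=cv2.INTER_CUBIC)
a=cv2.resize(i[105:285,230:350],(400,600),interpolation=cv2.INTER_CUBIC)
b=cv2.resize(i[140:260,0:160],(400,300),interpolation=cv2.INTER_CUBIC)
b=np.vstack([b,np.zeros((300,400,3),np.uint8)])
cv2.imwrite('pics/z1.png',np.hstack([a,b]))
```

```text
(no output)
```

View pics/z1.png

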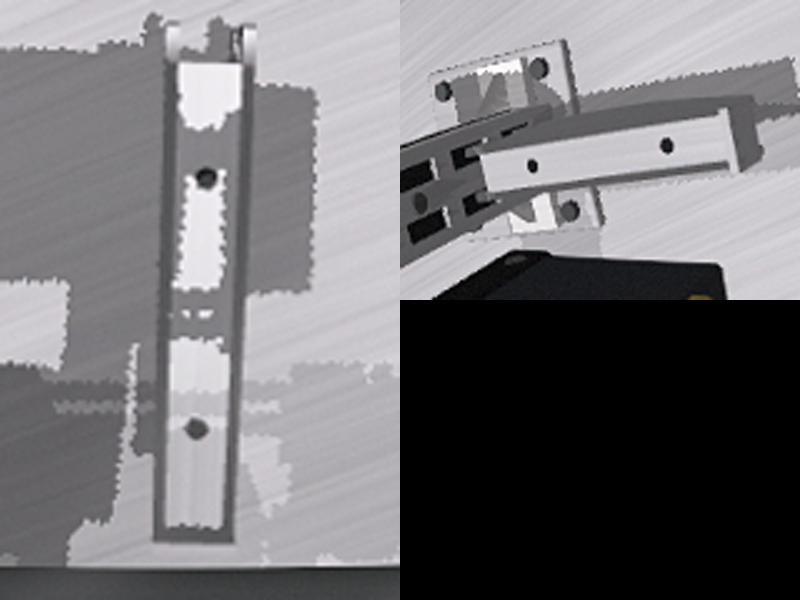

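Run:
```python
from h import *
import pickle
o,c=pickle.load(open('w1.pkl','rb'));T=wcam(o,c)
s=400/120
f=lambda u,v,z:wat_z(T,c,(230+u/s-.5,105+v/s-.5),z)
P=[f(163,62,.066),f(255,62,.066),f(154,530,.066),f(236,530,.066)]
print(np.round(P,4)); r=(P[0]+P[1])/2; e=(P[2]+P[3])/2; m=r-e
print('rear',r,'ang',np.arctan2(m[1],m[0]),np.linalg.norm(m),np.linalg.norm(P[0]-P[1]),np.linalg.norm(P[2]-P[3]))
h=np.arctan2(m[1],m[0]);u=np.array([np.cos(h),np.sin(h),0]);g=r-.075*u
print(g)
# strip points: rows of slots, from zoom b scale 2.5
plan([g[0],g[1],.130],h,5)
```

```text
[[ 0.5402 -0.1139  0.066 ]
 [ 0.5305 -0.1395  0.066 ]
 [ 0.4014 -0.0566  0.066 ]
 [ 0.3915 -0.0818  0.066 ]]
rear [ 0.53532387 -0.12670243  0.066     ] ang -0.39245121088030965 0.15030846496233197 0.027386334251638167 0.02704803021288991
[ 0.46602579 -0.09801835  0.066     ]
dist [  -7.6   -7.2 -100.7] dyaw -0.0213
[-1.1, 1.7, 20.1, np.float64(0.004)]
[-1.1, 1.8, 20.1, np.float64(0.004)]
[-1.1, 1.8, 20.1, np.float64(0.004)]
[-1.1, 1.8, 20.1, np.float64(0.004)]
[-1.1, 1.8, 20.1, np.float64(0.004)]
```

>>> {"op": "play_rows", "data": {"commands": [{"x": -1.3, "y": 2.5, "z": 20, "spin": 0.005}, {"x": -1.3, "y": 2.5, "z": 25, "spin": 0.005}, {"x": -1.3, "y": 2.5, "z": 25, "spin": 0.005}, {"x": -1, "y": 1.5, "z": 25, "spin": 0.005}, {"x": 0, "y": 0, "z": 0, "spin": 0}]}}

```text
time: 2.75
position: [0.4677, -0.1061, 0.135]
tool_rot: [0.98, -0.197, 0.008, 0.007]
ft_force: [0.1, 0.1, -0.7]
grip_width: 0.0869
```

Run:
```python
from h import *
o=robot.get_obs();c=cams.camera('wrist');save(c,'w2.png')
print(o['position'],yaw(o),R.from_quat(o['tool_rot']).as_matrix()[:,2])
plan([.4660,-.0980,.0355],-.388,4)
```

```text
[ 0.46772543 -0.10610574  0.13499077] -0.39565503857989326 [ 0.01393788 -0.01630913 -0.99976985]
dist [  -3.     8.6 -100.8] dyaw 0.0076
[-2.1, -1.9, 25.2, np.float64(-0.002)]
[-2.1, -1.9, 25.2, np.float64(-0.002)]
[-2.1, -2.0, 25.2, np.float64(-0.002)]
[-2.1, -2.0, 25.2, np.float64(-0.002)]
```

View pics/w2.png

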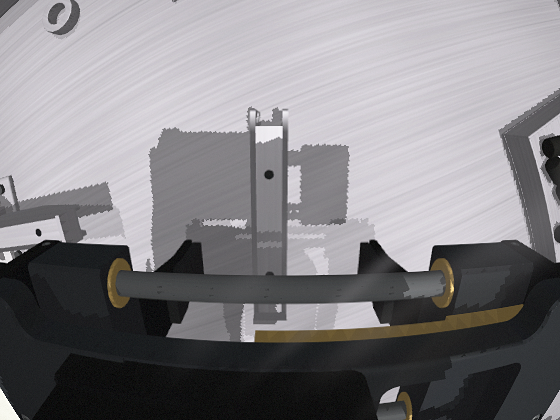

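The bracket sits between the fingers, at columns 250–288. The tool has picked up a small tilt (about 0.02 rad), so I'll use gentler steps from here.

>>> {"op": "play_rows", "data": {"commands": [{"x": -2, "y": -2, "z": 20, "spin": 0}, {"x": -2, "y": -2, "z": 20, "spin": 0}, {"x": -2, "y": -2, "z": 20, "spin": 0}, {"x": 0, "y": 0, "z": 15, "spin": 0}, {"x": 0, "y": 0, "z": 10, "spin": 0}, {"x": 0, "y": 0, "z": 0, "spin": 0}, {"x": 0, "y": 0, "z": 0, "spin": 0}]}}

```text
time: 3.5
position: [0.4761, -0.109, 0.0573]
tool_rot: [0.98, -0.199, 0.02, 0.01]
ft_force: [-0.0, 0.4, -0.5]
grip_width: 0.0868
```

Run:
```python
from h import *
o=robot.get_obs();c=cams.camera('wrist');save(c,'w3.png')
print(o['position'],yaw(o),R.from_quat(o['tool_rot']).as_matrix()[:,2])
plan([.4660,-.0980,.0355],-.388,4)
```

```text
[ 0.4761386  -0.10904741  0.05734269] -0.3997886708628624 [ 0.03598823 -0.02795653 -0.9989611 ]
dist [-10.2  11.1 -22. ] dyaw 0.0118
[-3.7, -1.6, 5.3, np.float64(-0.003)]
[-3.7, -1.6, 5.3, np.float64(-0.003)]
[-3.7, -1.6, 5.3, np.float64(-0.003)]
[-3.7, -1.6, 5.3, np.float64(-0.003)]
```

View pics/w3.png

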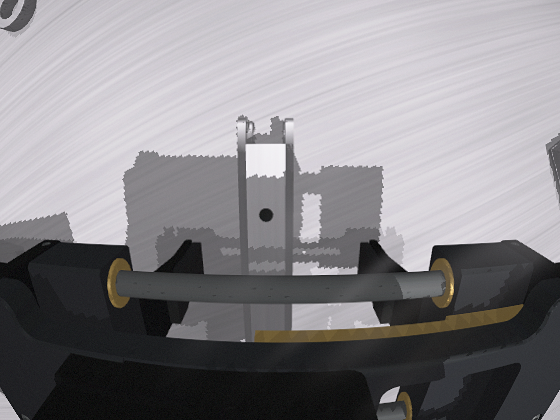

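>>> {"op": "play_rows", "data": {"commands": [{"x": 0, "y": 0, "z": 0, "spin": 0}, {"x": 0, "y": 0, "z": 0, "spin": 0}, {"x": 0, "y": 0, "z": 0, "spin": 0}, {"x": 0, "y": 0, "z": 0, "spin": 0}]}}

```text
time: 3.95
position: [0.4776, -0.1097, 0.0598]
tool_rot: [0.98, -0.199, 0.023, 0.011]
ft_force: [-0.3, 0.2, -0.4]
grip_width: 0.0866
```

Run:
```python
from h import *
o=robot.get_obs()
print(o['position'],yaw(o),R.from_quat(o['tool_rot']).as_matrix()[:,2],o['q'],o['joint_velocities'])
```

```text
[ 0.47756218 -0.10971355  0.05981716] -0.3995423378381691 [ 0.04043449 -0.03014573 -0.99872733] [-0.44816054  0.61653607  1.935792   -0.01877253  0.53981591  1.5383379 ] [ 0.0008665  -0.00541739 -0.00211584 -0.00054092  0.00348467  0.00038306]
```

>>> {"op": "play_rows", "data": {"commands": [{"x": 0, "y": 0, "z": -40, "spin": 0}]}}

```text
time: 4.05
position: [0.473, -0.1073, 0.0959]
tool_rot: [0.98, -0.199, 0.017, 0.009]
ft_force: [1.0, -0.7, -0.7]
grip_width: 0.0866
```

```bash
cat >> h.py <<'E'
def st(a=''):
    o=robot.get_obs();M=R.from_quat(o['tool_rot']).as_matrix();y=yaw(o);t=M[:,2]
    print(a,round(o['time'],2),'pos',np.round(np.array(o['position'])*1000,1),'yaw',round(y,4),'tiltw',np.round(t[:2],4),'alongx',round(t[0]*np.cos(y)+t[1]*np.sin(y),4),'alongy',round(t[0]*np.sin(y)-t[1]*np.cos(y),4))
    print('  q',np.round(o['q'],4),'F',np.round(o['ft_force'],1),'M',np.round(o['moment'],2),'w',round(o['grip_width'],4))
    return o
E
python3 - <<'E'
from h import *
st(); cams.camera('wrist'); st(); cams.camera('wrist'); st()
E
```

```text
4.05 pos [ 473.  -107.3   95.9] yaw -0.3999 tiltw [ 0.03   -0.0252] alongx 0.0374 alongy 0.0115
  q [-0.4477  0.5431  1.9192 -0.0162  0.6414  1.536 ] F [ 1.  -0.7 -0.7] M [ 0.09  0.02 -0.04] w 0.0866
 4.1 pos [ 476.9 -108.7  103.2] yaw -0.3991 tiltw [ 0.0428 -0.0312] alongx 0.0516 alongy 0.0121
  q [-0.4468  0.5294  1.9145 -0.016   0.6456  1.536 ] F [ 0.5 -0.1  3.2] M [0.06 0.01 0.02] w 0.0869
 4.15 pos [ 478.  -109.2  102.4] yaw -0.3992 tiltw [ 0.046  -0.0327] alongx 0.0551 alongy 0.0123
  q [-0.4469  0.5311  1.9149 -0.0161  0.6401  1.5361] F [ 2.  -0.6 -0.6] M [ 0.1  -0.01 -0.02] w 0.087
```

>>> {"op": "play_rows", "data": {"commands": [{"x": 0, "y": 0, "z": 0, "spin": 0}]}}

```text
time: 4.25
position: [0.4782, -0.1093, 0.1029]
tool_rot: [0.98, -0.198, 0.026, 0.012]
ft_force: [-0.1, -0.3, 0.2]
grip_width: 0.0872
```

Run:
```python
from h import *
st(); cams.camera('wrist'); st(); cams.camera('wrist'); st()
```

```text
4.25 pos [ 478.2 -109.3  102.9] yaw -0.399 tiltw [ 0.0472 -0.0333] alongx 0.0565 alongy 0.0124
  q [-0.4468  0.53    1.915  -0.0162  0.6397  1.5361] F [-0.1 -0.3  0.2] M [0.08 0.04 0.03] w 0.0872
 4.3 pos [ 478.3 -109.3  102.9] yaw -0.399 tiltw [ 0.0474 -0.0334] alongx 0.0566 alongy 0.0123
  q [-0.4468  0.5302  1.9148 -0.0161  0.6395  1.5361] F [-0.1 -1.1 -0.5] M [ 0.1   0.09 -0.02] w 0.0867
 4.35 pos [ 478.  -109.2  102.4] yaw -0.3991 tiltw [ 0.0463 -0.0329] alongx 0.0554 alongy 0.0123
  q [-0.4468  0.531   1.9151 -0.0162  0.6396  1.5361] F [ 0.3  0.3 -0.4] M [ 0.09  0.08 -0.03] w 0.087
```

>>> {"op": "play_rows", "data": {"commands": [{"x": 0, "y": 0, "z": -45, "spin": 0}, {"x": 0, "y": 0, "z": 0, "spin": 0}]}}

```text
time: 4.55
position: [0.4744, -0.1071, 0.1445]
tool_rot: [0.98, -0.198, 0.022, 0.01]
ft_force: [0.2, -0.7, -0.3]
grip_width: 0.0869
```

Run:
```python
from h import *
st();cams.camera('wrist');cams.camera('wrist'); st()
```

```text
4.55 pos [ 474.4 -107.1  144.5] yaw -0.3994 tiltw [ 0.0384 -0.0291] alongx 0.0466 alongy 0.0119
  q [-0.4461  0.4514  1.8851 -0.0141  0.758   1.5343] F [ 0.2 -0.7 -0.3] M [0.01 0.04 0.01] w 0.0869
 4.65 pos [ 471.4 -105.9  141.4] yaw -0.3996 tiltw [ 0.0311 -0.0257] alongx 0.0386 alongy 0.0116
  q [-0.4465  0.456   1.8897 -0.0142  0.7569  1.5343] F [-0.4  0.   0.3] M [ 0.09  0.08 -0.01] w 0.087
```

>>> {"op": "play_rows", "data": {"commands": [{"x": 0, "y": 0, "z": 45, "spin": 0}]}}

```text
time: 4.75
position: [0.4766, -0.1087, 0.0992]
tool_rot: [0.98, -0.198, 0.024, 0.011]
ft_force: [2.1, -0.2, -0.7]
grip_width: 0.0874
```

Run:
```python
from h import *
st();cams.camera('wrist');cams.camera('wrist'); st()
```

```text
4.75 pos [ 476.6 -108.7   99.2] yaw -0.3993 tiltw [ 0.0418 -0.0308] alongx 0.0505 alongy 0.0121
  q [-0.4471  0.5372  1.9172 -0.0163  0.6362  1.5362] F [ 2.1 -0.2 -0.7] M [0.02 0.01 0.03] w 0.0874
 4.85 pos [ 468.4 -105.2   90.8] yaw -0.3999 tiltw [ 0.018  -0.0195] alongx 0.0242 alongy 0.011
  q [-0.4478  0.5521  1.9246 -0.0164  0.6403  1.5361] F [-0.5  0.1  0.1] M [ 0.12  0.08 -0.  ] w 0.0868
```

>>> {"op": "play_rows", "data": {"commands": [{"x": 0, "y": 0, "z": -45, "spin": 0}, {"x": 0, "y": 0, "z": 0, "spin": 0}]}}

```text
time: 5.05
position: [0.4646, -0.1031, 0.1335]
tool_rot: [0.98, -0.199, 0.005, 0.006]
ft_force: [0.5, -0.2, 0.6]
grip_width: 0.087
```

Run:
```python
from h import *
cams.camera('wrist');cams.camera('wrist');o=st()
plan([.4660,-.0980,.0355],-.39,1)
```

```text
5.15 pos [ 462.4 -102.2  131.2] yaw -0.4005 tiltw [ 0.0018 -0.0118] alongx 0.0063 alongy 0.0102
  q [-0.4475  0.474   1.898  -0.0143  0.7628  1.5342] F [-0.6  0.3 -0.1] M [0.11 0.04 0.04] w 0.0872
dist [  3.6   4.2 -95.7] dyaw 0.0105
[1.1, -6.2, 95.7, np.float64(-0.011)]
```

>>> {"op": "play_rows", "data": {"commands": [{"x": 1, "y": -3, "z": 30, "spin": -0.005}, {"x": 0, "y": -3, "z": 30, "spin": -0.005}]}}

```text
time: 5.35
position: [0.4686, -0.0991, 0.0739]
tool_rot: [0.981, -0.194, 0.007, 0.007]
ft_force: [-0.4, -0.3, -0.9]
grip_width: 0.0869
```

Run:
```python
from h import *
cams.camera('wrist');cams.camera('wrist');o=st()
plan([.4660,-.0980,.0355],-.39,1)
```

```text
5.45 pos [465.7 -97.7  71.4] yaw -0.3904 tiltw [ 0.0028 -0.0124] alongx 0.0073 alongy 0.0104
  q [-0.4356  0.5912  1.9339 -0.0176  0.6088  1.54  ] F [-0.2  0.1 -0.1] M [0.08 0.06 0.  ] w 0.0872
dist [  0.3  -0.3 -35.9] dyaw 0.0004
[0.1, -0.2, 35.9, np.float64(-0.0)]
```

>>> {"op": "play_rows", "data": {"commands": [{"x": 0, "y": 0, "z": 18, "spin": 0}, {"x": 0, "y": 0, "z": 18, "spin": 0}]}}

```text
time: 5.65
position: [0.4668, -0.0985, 0.0371]
tool_rot: [0.981, -0.194, 0.004, 0.006]
ft_force: [-0.4, 0.2, 0.3]
grip_width: 0.0874
```

Run:
```python
from h import *
cams.camera('wrist');cams.camera('wrist');o=st()
c=cams.camera('wrist');save(c,'w4.png')
```

```text
5.75 pos [465.8 -98.2  36.1] yaw -0.3904 tiltw [ 0.0024 -0.0123] alongx 0.0069 alongy 0.0104
  q [-0.4364  0.6639  1.949  -0.0203  0.5214  1.5423] F [-1.3 -0.   0. ] M [ 0.03  0.04 -0.02] w 0.087
```

View pics/w4.png

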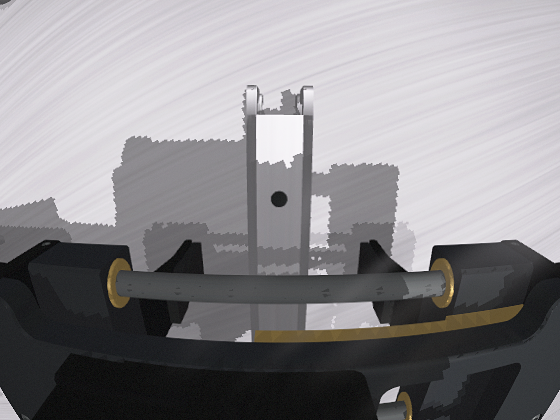

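Centred: the bracket spans columns 247–313 around 280. Closing the grip.

>>> {"op": "play_rows", "data": {"commands": [{"x": 0, "y": 0, "z": 0, "spin": 0}], "grip": 0, "newtons": 30}}

```text
time: 5.9
position: [0.4667, -0.0986, 0.0379]
tool_rot: [0.981, -0.194, 0.004, 0.006]
ft_force: [-0.2, 0.1, 0.7]
grip_width: 0.0838
```

Run:
```python
from h import *
for i in range(14):
    cams.camera('wrist')
    if i%3==1: st()
```

```text
6.0 pos [466.9 -98.7  38.1] yaw -0.3903 tiltw [ 0.0056 -0.0138] alongx 0.0104 alongy 0.0106
  q [-0.4364  0.6599  1.948  -0.0203  0.523   1.5423] F [ 0.4 -0.1  0.1] M [ 0.08  0.05 -0.03] w 0.0778
 6.15 pos [466.7 -98.6  37.6] yaw -0.3903 tiltw [ 0.0052 -0.0136] alongx 0.0099 alongy 0.0106
  q [-0.4364  0.6607  1.9482 -0.0203  0.5223  1.5423] F [-0.2 -0.6 -0.7] M [-0.03  0.04  0.03] w 0.0667
 6.3 pos [466.5 -98.5  37.2] yaw -0.3903 tiltw [ 0.0044 -0.0132] alongx 0.0091 alongy 0.0105
  q [-0.4364  0.6616  1.9484 -0.0203  0.5221  1.5423] F [-0.1 -0.9 -0.1] M [ 0.06  0.03 -0.01] w 0.055
 6.45 pos [466.3 -98.4  36.9] yaw -0.3903 tiltw [ 0.0039 -0.013 ] alongx 0.0085 alongy 0.0105
  q [-0.4363  0.6622  1.9485 -0.0202  0.522   1.5423] F [ 0.5 -0.1 -0.1] M [ 0.08  0.05 -0.02] w 0.0429
 6.6 pos [466.3 -98.4  36.8] yaw -0.3903 tiltw [ 0.0037 -0.0129] alongx 0.0084 alongy 0.0105
  q [-0.4364  0.6624  1.9485 -0.0203  0.5219  1.5423] F [ 0.3 -0.2 -0.7] M [0.07 0.13 0.05] w 0.031
```

Run:
```python
from h import *
for i in range(6):
    cams.camera('top')
    if i%2==1: st()
```

```text
6.7 pos [466.2 -98.3  36.8] yaw -0.3904 tiltw [ 0.0036 -0.0127] alongx 0.0082 alongy 0.0104
  q [-0.4362  0.6625  1.9486 -0.0201  0.522   1.5423] F [0.2 0.1 0.4] M [0.14 0.04 0.01] w 0.0267
 6.8 pos [466.2 -98.3  36.8] yaw -0.3903 tiltw [ 0.0036 -0.0128] alongx 0.0082 alongy 0.0104
  q [-0.4363  0.6625  1.9486 -0.0201  0.522   1.5423] F [-0.7  1.1 -1.7] M [ 0.14 -0.   -0.01] w 0.0272
 6.9 pos [466.2 -98.3  36.8] yaw -0.3904 tiltw [ 0.0037 -0.0128] alongx 0.0083 alongy 0.0104
  q [-0.4363  0.6624  1.9486 -0.0201  0.5219  1.5423] F [ 0.9  0.5 -0.2] M [ 0.17  0.02 -0.02] w 0.0272
```

>>> {"op": "play_rows", "data": {"commands": [{"x": 0, "y": 0, "z": -20, "spin": 0}, {"x": 0, "y": 0, "z": -35, "spin": 0}]}}

```text
time: 7.1
position: [0.4626, -0.0963, 0.0888]
tool_rot: [0.981, -0.194, -0.003, 0.005]
ft_force: [0.2, -0.4, -2.6]
grip_width: 0.0264
```

Run:
```python
from h import *
cams.camera('wrist');cams.camera('wrist');o=st()
c=cams.camera('side');save(c,'s5.png')
```

```text
7.2 pos [466.3 -97.8  92.6] yaw -0.3901 tiltw [ 0.0039 -0.0131] alongx 0.0086 alongy 0.0106
  q [-0.4351  0.5493  1.921  -0.0166  0.6623  1.5389] F [ 1.1 -1.  -3.4] M [ 0.01  0.03 -0.01] w 0.0266
```

View pics/s5.png

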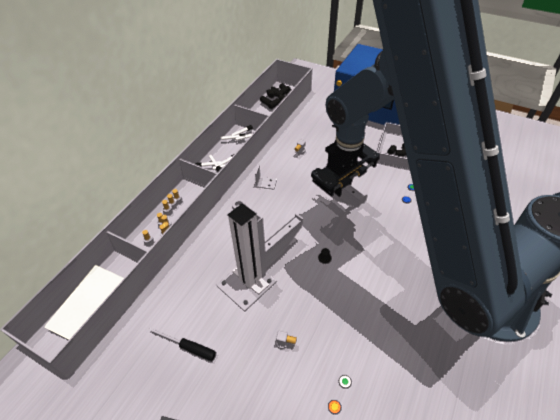

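>>> {"op": "play_rows", "data": {"commands": [{"x": 0, "y": 0, "z": -40, "spin": 0}, {"x": 0, "y": 0, "z": -45, "spin": 0}]}}

```text
time: 7.45
position: [0.46, -0.0944, 0.17]
tool_rot: [0.981, -0.194, -0.008, 0.003]
ft_force: [1.3, -1.0, -2.8]
grip_width: 0.0271
```

Run:
```python
from h import *
cams.camera('wrist');cams.camera('wrist');o=st()
```

```text
7.55 pos [464.3 -96.2 174.3] yaw -0.3905 tiltw [-0.0039 -0.0096] alongx 0.0 alongy 0.0104
  q [-0.4337  0.4014  1.8524 -0.0134  0.8874  1.536 ] F [ 0.3 -0.5 -3.3] M [ 0.01 -0.07 -0.  ] w 0.0266
```

>>> {"op": "play_rows", "data": {"commands": [{"x": 0, "y": 0, "z": -40, "spin": 0}, {"x": 0, "y": 0, "z": -45, "spin": 0}]}}

```text
time: 7.75
position: [0.4594, -0.0934, 0.2529]
tool_rot: [0.981, -0.194, -0.011, 0.003]
ft_force: [0.7, -0.2, -2.7]
grip_width: 0.0268
```

Run:
```python
from h import *
cams.camera('wrist');cams.camera('wrist');o=st()
c=cams.camera('top');save(c,'t6.png')
c=cams.camera('wrist');save(c,'w6.png')
```

```text
7.85 pos [463.6 -95.1 257.3] yaw -0.3908 tiltw [-0.0089 -0.0075] alongx -0.0054 alongy 0.0104
  q [-0.4321  0.2798  1.7525 -0.0118  1.1144  1.5346] F [ 1.5 -1.  -2.6] M [ 0.02  0.01 -0.  ] w 0.0269
```

View pics/w6.png

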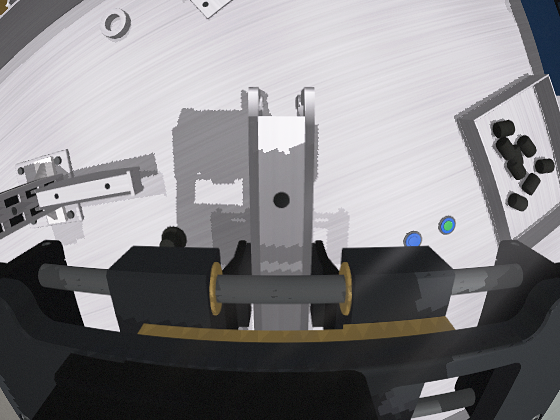

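Run:
```python
from h import *
plan([.5255,.0455,.262],1.28,14)
```

```text
dist [ 65.2 139.2   8.6] dyaw 1.6709
[0.5, -11.0, -0.7, np.float64(-0.119)]
[1.8, -10.8, -0.8, np.float64(-0.119)]
[3.1, -10.5, -0.8, np.float64(-0.119)]
[4.3, -10.1, -0.8, np.float64(-0.119)]
[5.5, -9.5, -0.8, np.float64(-0.119)]
[6.6, -8.8, -0.8, np.float64(-0.119)]
[7.6, -7.9, -0.8, np.float64(-0.119)]
[8.5, -7.0, -0.8, np.float64(-0.119)]
[9.2, -5.9, -0.8, np.float64(-0.119)]
[9.9, -4.8, -0.8, np.float64(-0.119)]
[10.4, -3.6, -0.8, np.float64(-0.119)]
[10.7, -2.3, -0.8, np.float64(-0.119)]
[10.9, -1.0, -0.8, np.float64(-0.119)]
[11.0, 0.3, -0.8, np.float64(-0.119)]
```

>>> {"op": "play_rows", "data": {"commands": [{"x": 0.5, "y": -11, "z": -1, "spin": -0.12}, {"x": 1.8, "y": -11, "z": -1, "spin": -0.12}, {"x": 3, "y": -10.5, "z": -1, "spin": -0.12}, {"x": 4.3, "y": -10, "z": -1, "spin": -0.12}]}}

```text
time: 8.35
position: [0.4711, -0.0513, 0.2442]
tool_rot: [0.998, 0.052, -0.021, -0.004]
ft_force: [-0.3, -0.5, -2.3]
grip_width: 0.0271
```

Run:
```python
from h import *
cams.camera('wrist');cams.camera('wrist');o=st()
plan([.5255,.0455,.262],1.28,9)
```

```text
8.45 pos [471.1 -50.7 244.2] yaw 0.1006 tiltw [-0.0424  0.0055] alongx -0.0416 alongy -0.0097
  q [-0.3378  0.3134  1.7444 -0.0098  1.1257  1.137 ] F [-0.3 -0.2 -2.7] M [0.02 0.02 0.01] w 0.0268
dist [54.4 96.2 17.8] dyaw 1.1794
[7.0, -10.0, -2.2, np.float64(-0.131)]
[8.3, -9.0, -2.2, np.float64(-0.131)]
[9.4, -7.9, -2.3, np.float64(-0.131)]
[10.3, -6.6, -2.3, np.float64(-0.131)]
[11.1, -5.2, -2.4, np.float64(-0.131)]
[11.6, -3.7, -2.4, np.float64(-0.131)]
[12.0, -2.1, -2.5, np.float64(-0.131)]
[12.2, -0.5, -2.5, np.float64(-0.131)]
[12.1, 1.1, -2.5, np.float64(-0.131)]
```

>>> {"op": "play_rows", "data": {"commands": [{"x": 8, "y": -11, "z": -4, "spin": -0.147}, {"x": 9.3, "y": -10, "z": -4, "spin": -0.147}, {"x": 10.5, "y": -8.5, "z": -4, "spin": -0.147}, {"x": 11.5, "y": -7, "z": -4, "spin": -0.147}]}}

```text
time: 8.85
position: [0.4924, -0.0037, 0.2502]
tool_rot: [0.94, 0.341, -0.028, -0.014]
ft_force: [0.5, 0.8, -2.3]
grip_width: 0.0267
```

Run:
```python
from h import *
cams.camera('wrist');cams.camera('wrist');o=st()
plan([.5255,.0455,.262],1.28,4)
```

```text
8.95 pos [493.1  -3.1 250.6] yaw 0.6924 tiltw [-0.06    0.0082] alongx -0.0409 alongy -0.0446
  q [-0.2297  0.34    1.6807 -0.0062  1.1812  0.6522] F [-0.4 -0.3 -3.6] M [-0.04 -0.11 -0.02] w 0.027
dist [32.4 48.6 11.4] dyaw 0.5876
[13.9, -4.3, -3.2, np.float64(-0.147)]
[14.3, -2.2, -3.4, np.float64(-0.147)]
[14.5, -0.1, -3.5, np.float64(-0.147)]
[14.3, 2.0, -3.5, np.float64(-0.147)]
```

>>> {"op": "play_rows", "data": {"commands": [{"x": 13.5, "y": -4.5, "z": -6, "spin": -0.147}, {"x": 14, "y": -2.5, "z": -6, "spin": -0.147}, {"x": 14, "y": -0.5, "z": -6, "spin": -0.147}, {"x": 14, "y": 1.5, "z": -6, "spin": -0.147}]}}

```text
time: 9.35
position: [0.5197, 0.0417, 0.2666]
tool_rot: [0.803, 0.595, -0.028, -0.025]
ft_force: [0.3, -0.4, -2.9]
grip_width: 0.027
```

Run:
```python
from h import *
cams.camera('wrist');cams.camera('wrist');o=st()
plan([.5255,.0455,.262],1.28,4)
c=cams.camera('wrist');save(c,'w7.png')
```

```text
9.45 pos [520.8  42.3 267.1] yaw 1.2724 tiltw [-0.0722  0.0067] alongx -0.0149 alongy -0.0709
  q [-0.1312  0.3677  1.5827 -0.003   1.2637  0.1687] F [-0.2 -0.4 -2.4] M [-0.07 -0.12  0.03] w 0.0271
dist [ 4.7  3.2 -5.1] dyaw 0.0076
[1.1, 1.0, 1.2, np.float64(-0.002)]
[1.1, 1.0, 1.2, np.float64(-0.002)]
[1.1, 1.0, 1.2, np.float64(-0.002)]
[1.1, 1.0, 1.2, np.float64(-0.002)]
```

View pics/w7.png

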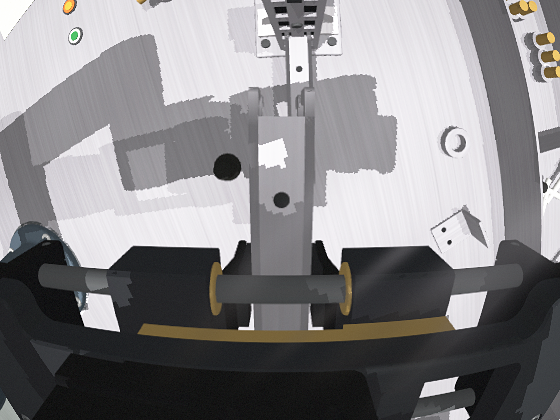

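>>> {"op": "play_rows", "data": {"commands": [{"x": 0, "y": 0, "z": 45, "spin": 0}, {"x": 0, "y": 0, "z": 0, "spin": 0}, {"x": 0, "y": 0, "z": 35, "spin": 0}, {"x": 0, "y": 0, "z": 0, "spin": 0}]}}

```text
time: 9.9
position: [0.5129, 0.0382, 0.1857]
tool_rot: [0.811, 0.584, -0.029, -0.023]
ft_force: [-1.2, 0.9, -2.5]
grip_width: 0.0271
```

Run:
```python
from h import *
cams.camera('wrist');cams.camera('wrist');o=st()
```

```text
10.0 pos [518.6  37.8 190.1] yaw 1.2507 tiltw [-0.0606  0.002 ] alongx -0.0172 alongy -0.0581
  q [-0.1386  0.4552  1.6852 -0.0073  1.0616  0.1857] F [ 1.3  0.7 -1.7] M [-0.02 -0.17  0.02] w 0.0267
```

>>> {"op": "play_rows", "data": {"commands": [{"x": 0, "y": 0, "z": -45, "spin": 0}]}}

```text
time: 10.1
position: [0.5181, 0.0376, 0.2326]
tool_rot: [0.811, 0.584, -0.028, -0.022]
ft_force: [0.2, 0.0, -2.8]
grip_width: 0.0269
```

Run:
```python
from h import *
cams.camera('wrist');cams.camera('wrist');o=st()
```

```text
10.2 pos [527.3  36.6 242.4] yaw 1.2489 tiltw [-0.0439 -0.0003] alongx -0.0142 alongy -0.0416
  q [-0.1385  0.392   1.6187 -0.0069  1.1744  0.1865] F [ 1.4 -0.7 -2.5] M [-0.06 -0.23  0.05] w 0.0266
```

>>> {"op": "play_rows", "data": {"commands": [{"x": 0, "y": 0, "z": 48, "spin": 0}, {"x": 0, "y": 0, "z": 0, "spin": 0}]}}

```text
time: 10.4
position: [0.5297, 0.0357, 0.2]
tool_rot: [0.812, 0.584, -0.013, -0.008]
ft_force: [-2.8, 0.5, -3.3]
grip_width: 0.0263
```

Run:
```python
from h import *
cams.camera('wrist');cams.camera('wrist');o=st()
```

```text
10.5 pos [534.6  35.3 204.5] yaw 1.2469 tiltw [-0.0176 -0.0039] alongx -0.0093 alongy -0.0154
  q [-0.1392  0.4385  1.663  -0.0072  1.0569  0.1884] F [ 1.  -0.3 -2.5] M [ 0.   -0.08 -0.  ] w 0.027
```

>>> {"op": "play_rows", "data": {"commands": [{"x": 0, "y": 0, "z": -45, "spin": 0}]}}

```text
time: 10.6
position: [0.5318, 0.0357, 0.2466]
tool_rot: [0.812, 0.583, -0.013, -0.008]
ft_force: [0.7, 0.8, -3.0]
grip_width: 0.0268
```

Run:
```python
from h import *
cams.camera('wrist');cams.camera('wrist');o=st()
```

```text
10.7 pos [540.6  34.9 256.8] yaw 1.2465 tiltw [-0.0021 -0.0059] alongx -0.0062 alongy -0.0001
  q [-0.1384  0.3757  1.5992 -0.0066  1.168   0.1885] F [ 1.2 -0.2 -2.2] M [-0.06 -0.21 -0.05] w 0.0272
```

Tilt is nearly zero. Now I'll measure the post.

Run:
```python
from h import *
import pickle
o=robot.get_obs();c=cams.camera('wrist');save(c,'w8.png')
s=cams.camera('side');save(s,'s8.png');t=cams.camera('top');save(t,'t8.png')
pickle.dump((o,c,s,t),open('v8.pkl','wb'))
i=c['img'][:,:,::-1]
cv2.imwrite('pics/w8z.png',cv2.resize(i[0:150,200:400],(800,600),interpolation=cv2.INTER_CUBIC))
```

```text
(no output)
```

View pics/w8z.png

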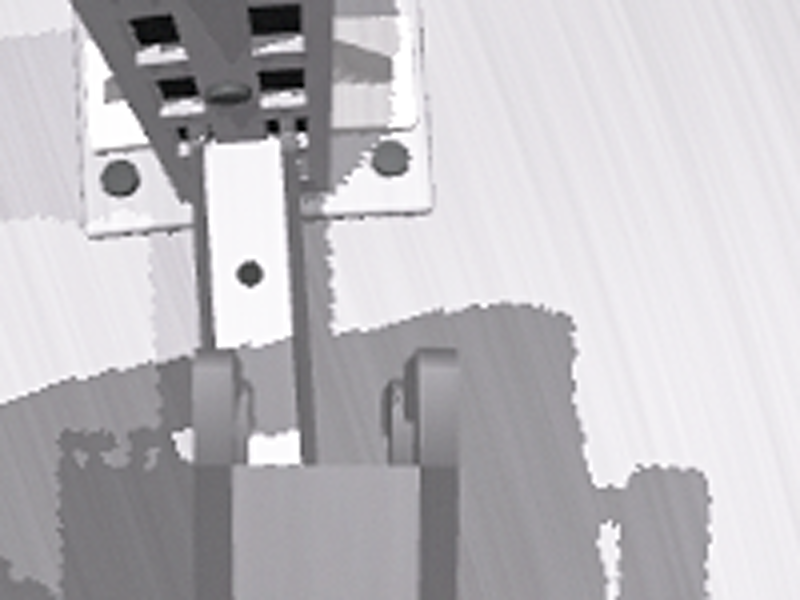

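View pics/s8.png

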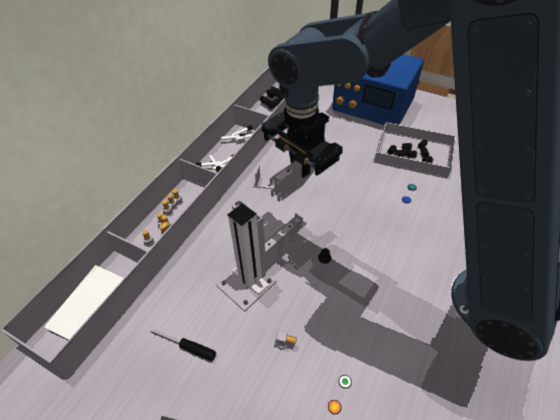

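```bash
cat > fit.py <<'E'
from h import *
import pickle
from scipy.optimize import least_squares
o,c,s,t=pickle.load(open('v8.pkl','rb'));T=wcam(o,c)
px={}
# (y,z): zoom px ; image-left is post +y? tool y / bracket y: x into post, z up -> y left when looking into post
L=[]
def row(z,l,r):
    for (y,p) in zip([16.5,6.5,-6.5,-16.5],l+r): L.append((y,z,p))
row(165,[(140,66),(187,62)],[(252,54),(303,50)])
row(125,[(165,114),(203,112)],[(260,108),(304,104)])
row(193,[(130,18),(175,13)],[(247,8),(300,5)])
row(153,[(157,80),(197,76)],[(258,71),(303,68)])
def w(p,y,z,x=0):
    X,Y,h,d=p; return [X+np.cos(h)*x-np.sin(h)*y, Y+np.sin(h)*x+np.cos(h)*y, z+d]
def res(p):
    return np.concatenate([wproj(T,c,w(p,y/1e3,z/1e3))-(200+q[0]/4-.375,q[1]/4-.375) for y,z,q in L])
r=least_squares(res,[.57,.194,1.28,0],x_scale=[.01,.01,.01,.01])
if __name__=='__main__':
    print(r.x,np.sqrt(np.mean(r.fun**2)));print(np.round(r.fun.reshape(-1,2)*4,1).tolist())
    J=r.jac;print('sd@0.4px',np.sqrt(np.diag(np.linalg.inv(J.T@J)))*.4)
    p=r.x
    for y in(13.5,-13.5): print('fixed rear',(wproj(T,c,w(p,y/1e3,.093))-[200,0])*4,(wproj(T,c,w(p,y/1e3,.093,-.075))-[200,0])*4)
    for y in(22.5,-22.5): print('strip',(wproj(T,c,w(p,y/1e3,.1))-[200,0])*4,(wproj(T,c,w(p,y/1e3,.16))-[200,0])*4)
E
python3 fit.py
```

```text
[ 0.57187141  0.19701478  1.30617866 -0.01817109] 0.6263857289893529
[[3.0, -1.8], [4.0, -2.5], [1.7, 0.3], [-0.8, 1.0], [0.5, -0.6], [4.5, -2.5], [2.5, -2.8], [0.9, -1.6], [-6.7, 3.3], [1.4, 2.7], [-1.0, 1.7], [-0.2, 1.1], [-6.6, 0.3], [-0.6, -0.2], [-1.4, -0.1], [0.1, -0.2]]
sd@0.4px [9.79272041e-05 5.33719327e-04 7.46131639e-03 1.55346166e-03]
fixed rear [189.85097796 142.64209541] [206.94813105 419.08452043]
fixed rear [293.59333524 134.73189659] [310.92678878 411.89827899]
strip [152.16098623 139.47373504] [116.58966326  72.60648539]
strip [328.41780097 125.95559324] [329.69391307  55.11518428]
```

Run:
```python
from fit import *
a=cv2.imread('pics/top0.png');b=cv2.imread('pics/side0.png')
p=r.x.copy()
out=[]
for cam,img,(x0,y0,W,H) in [(t,a,(170,165,133,100)),(s,b,(200,190,133,100))]:
    for d in(-.017,0):
        z=cv2.resize(img[y0:y0+H,x0:x0+W],(400,300),interpolation=cv2.INTER_CUBIC)
        p[3]=d; sc=400/W
        f=lambda x,y,zz,pp=p:tuple(int(v) for v in ((proj(cam,w(pp,y/1e3,zz/1e3,x/1e3))-[x0,y0]+.5)*sc))
        q=[f(0,13.5,93),f(0,-13.5,93),f(-150,-13.5,93),f(-150,13.5,93)]
        cv2.polylines(z,[np.array(q)],True,(0,0,255),1)
        p0=p.copy();p0[3]=0
        # post top: x from 17 to 62
        q=[f(x,y,278,p0) for x,y in((17,22.5),(17,-22.5),(62,-22.5),(62,22.5))]
        cv2.polylines(z,[np.array(q)],True,(0,255,0),1)
        q=[f(-150,13.5,105),f(-150,-13.5,105)];cv2.line(z,*q,(255,0,0),1)
        out.append(z)
cv2.imwrite('pics/ov.png',np.vstack([np.hstack(out[:2]),np.hstack(out[2:])]))
```

```text
(no output)
```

View pics/ov.png

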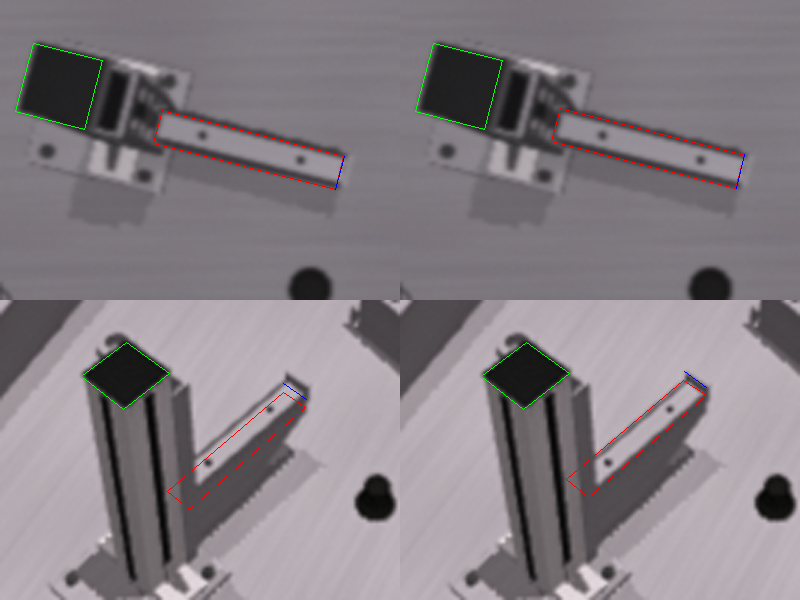

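Run:
```python
from fit import *
b=cv2.imread('pics/side0.png')
p=r.x.copy()
out=[]
x0,y0,W,H=255,210,60,60
for d in(-.007,0,.007,.014):
        z=cv2.resize(b[y0:y0+H,x0:x0+W],(400,400),interpolation=cv2.INTER_CUBIC)[:300]
        p[3]=d; sc=400/W
        f=lambda x,y,zz,pp=p:tuple(int(v) for v in ((proj(s,w(pp,y/1e3,zz/1e3,x/1e3))-[x0,y0]+.5)*sc))
        q=[f(0,13.5,93),f(0,-13.5,93),f(-150,-13.5,93),f(-150,13.5,93)]
        cv2.polylines(z,[np.array(q)],True,(0,0,255),1)
        q=[f(-150,13.5,105),f(-150,-13.5,105)];cv2.line(z,*q,(255,0,0),1)
        q=[f(-150,13.5,69),f(-150,13.5,105)];cv2.line(z,*q,(255,0,0),1)
        q=[f(0,22.5,120),f(0,22.5,220)];cv2.line(z,*q,(0,255,0),1)
        out.append(z)
cv2.imwrite('pics/ov2.png',np.vstack([np.hstack(out[:2]),np.hstack(out[2:])]))
```

```text
(no output)
```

View pics/ov2.png

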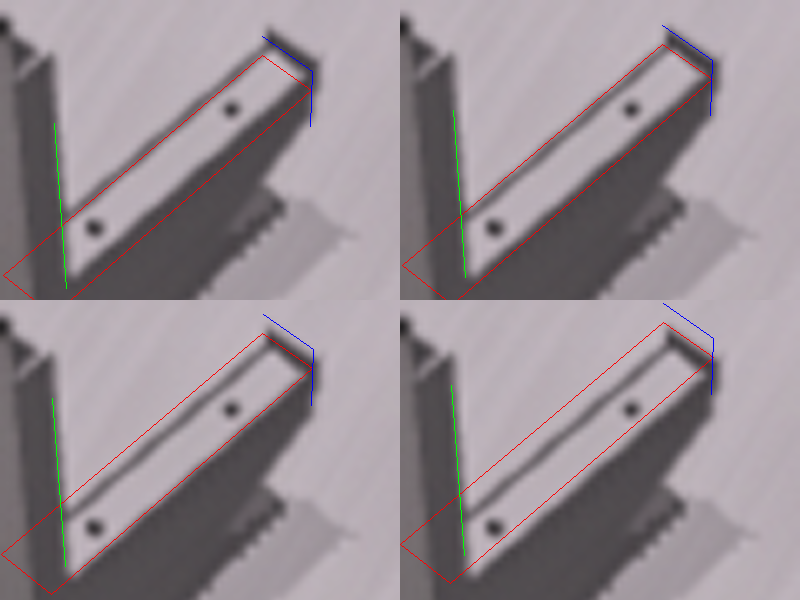

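```bash
python3 - <<'E'
from fit import *
Mt=np.eye(4);Mt[:3,:3]=R.from_quat(o['tool_rot']).as_matrix();Mt[:3,3]=o['position']
for n,q in [('rearL',(74.7,-13.5,-29.2)),('rearR',(74.7,13.5,-29.2)),('tipL',(87.2,-13.5,-29.2)),('tipR',(87.2,13.5,-29.2)),('hole?',(44.7,0,-29.2))]:
    P=(Mt@np.r_[np.array(q)/1e3,1])[:3]; print(n,P.round(4),((wproj(T,c,P)-[200,0])*4+1.5).round(1))
E
python3 - <<'E'
import cv2
i=cv2.imread('pics/w8.png');cv2.imwrite('pics/w8y.png',cv2.resize(i[70:220,230:330],(532,600)[:2] if 0 else (400,600),interpolation=cv2.INTER_CUBIC))
E
```

```text
rearL [0.5517 0.1102 0.2855] [200.  464.1]
rearR [0.5773 0.1016 0.2855] [470.8 464.6]
tipL [0.5557 0.122  0.2855] [199.4 341. ]
tipR [0.5813 0.1134 0.2855] [471.5 341.6]
hole? [0.5549 0.0774 0.2857] [335.2 756.7]
```

View pics/w8y.png

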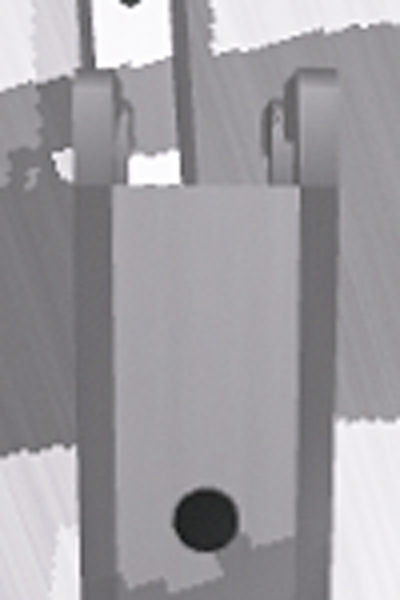

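```bash
cat > fit2.py <<'E'
from fit import *
Mt=np.eye(4);Mt[:3,:3]=R.from_quat(o['tool_rot']).as_matrix();Mt[:3,3]=o['position']
H=[((74.7,-13.5,-29.2),(193.5,465)),((74.7,13.5,-29.2),(458,465)),((44.7-0,0,-29.2),None)]
def campose(k):
    m=np.array(c['mount']).copy();m[:3,3]+=k[:3];m[:3,:3]=m[:3,:3]@R.from_rotvec(k[3:6]).as_matrix();return Mt@m
def res2(v,dfix,sd=.004):
    p=v[:4];Tk=campose(v[4:10])
    e=[(wproj(Tk,c,w(p,y/1e3,z/1e3))-(200+q[0]/4-.375,q[1]/4-.375))/.5 for y,z,q in L]
    for a,b in H:
        if b: e.append((wproj(Tk,c,(Mt@np.r_[np.array(a)/1e3,1])[:3])-(200+b[0]/4-.375,b[1]/4-.375))/.3)
    e=np.concatenate(e)
    return np.r_[e,(v[0]-.572)/.002,(v[1]-.197)/.002,(v[2]-1.306)/.02,(v[3]-dfix)/sd,v[4:7]/.002,v[7:10]/.008]
def run(dfix,sd=.004):
    return least_squares(res2,np.r_[.572,.197,1.3,dfix,np.zeros(6)],args=(dfix,sd),x_scale=np.r_[np.ones(10)*.01])
if __name__=='__main__':
    for sd in(.003,.02):
        q=run(-.001,sd);print(sd,q.x.round(4),q.cost);
        C=np.linalg.inv(q.jac.T@q.jac);print(np.sqrt(np.diag(C))[:4].round(4))
        h=q.x[2];e=np.array(o['position'][:2])-q.x[:2]
        print('TCP in post frame: along',(e@[np.cos(h),np.sin(h)])*1e3,'lat',(e@[-np.sin(h),np.cos(h)])*1e3,'dyaw',h-yaw(o))
        Tk=campose(q.x[4:10])
        for y in(13.5,-13.5): print('fixed rear',(wproj(Tk,c,w(q.x,y/1e3,.093))-[200,0])*4,(wproj(Tk,c,w(q.x,y/1e3,.093,-.075))-[200,0])*4)
E
python3 fit2.py
```

```text
0.003 [ 5.7370e-01  1.9660e-01  1.3083e+00 -1.1400e-02 -1.1000e-03  2.0000e-04
 -3.3000e-03  8.3000e-03 -5.9000e-03 -1.0000e-03] 30.83802012586857
[0.0006 0.0009 0.0094 0.0016]
TCP in post frame: along -164.78102475367868 lat -9.988644358738354 dyaw 0.06180138159905679Traceback (most recent call last):
  File "fit2.py", line 22, in <module>
    for y in(13.5,-13.5): print('fixed rear',(wproj(Tk,c,w(q.x,y/1e3,.093))-[200,0])*4,(wproj(Tk,c,w(q.x,y/1e3,.093,-.075))-[200,0])*4)
                                                         ~^^^^^^^^^^^^^^^^
  File "fit.py", line 15, in w
    X,Y,h,d=p; return [X+np.cos(h)*x-np.sin(h)*y, Y+np.sin(h)*x+np.cos(h)*y, z+d]
    ^^^^^^^
ValueError: too many values to unpack (expected 4)
```

Run:
```python
from h import *
st();plan([.5448,.0905,.235],1.307,2)
```

```text
10.85 pos [535.6  35.4 250.8] yaw 1.2468 tiltw [-0.0156 -0.0043] alongx -0.009 alongy -0.0134
  q [-0.1386  0.3813  1.6089 -0.0069  1.1662  0.1882] F [ 0.2 -0.2 -2.1] M [-0.02 -0.12  0.02] w 0.0268
dist [  9.2  55.1 -15.8] dyaw 0.0602
[27.7, -4.3, 7.7, np.float64(-0.03)]
[27.8, -3.5, 7.7, np.float64(-0.03)]
```

>>> {"op": "play_rows", "data": {"commands": [{"x": 27.7, "y": -4, "z": 4, "spin": -0.03}, {"x": 27.7, "y": -3.5, "z": 4, "spin": -0.03}]}}

```text
time: 11.05
position: [0.5441, 0.0884, 0.2419]
tool_rot: [0.795, 0.606, -0.009, -0.003]
ft_force: [-0.4, 0.1, -3.0]
grip_width: 0.0267
```

Run:
```python
from h import *
for i in range(5): cams.camera('wrist')
o=st();plan([.5448,.0905,.235],1.307,2)
import pickle
c=cams.camera('wrist');save(c,'w9.png')
s=cams.camera('side');save(s,'s9.png')
pickle.dump((o,c,s,s),open('v9.pkl','wb'))
i=c['img'][:,:,::-1]
a=cv2.resize(i[0:150,200:400],(800,600),interpolation=cv2.INTER_CUBIC);cv2.imwrite('pics/w9z.png',a)
j=s['img'][:,:,::-1]
cv2.imwrite('pics/s9z.png',cv2.resize(j[150:300,200:350],(600,600),interpolation=cv2.INTER_CUBIC))
```

```text
11.3 pos [544.   88.  241.7] yaw 1.3042 tiltw [-0.0185 -0.0065] alongx -0.0112 alongy -0.0161
  q [-0.0383  0.4132  1.583  -0.0079  1.1636  0.2316] F [ 0.6 -0.3 -3.2] M [-0.03 -0.08 -0.02] w 0.0268
dist [ 0.8  2.5 -6.7] dyaw 0.0028
[1.3, 0.1, 3.4, np.float64(-0.001)]
[1.3, 0.1, 3.4, np.float64(-0.001)]
```

View pics/w9z.png

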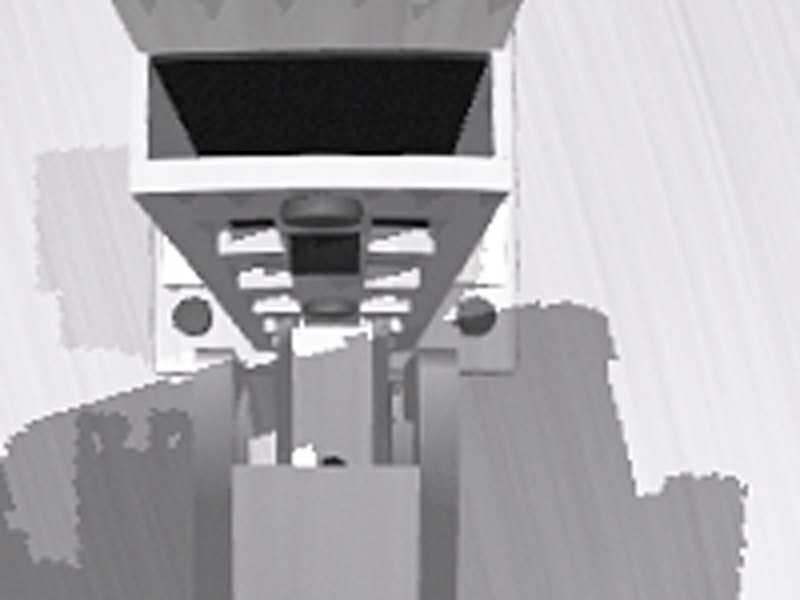

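View pics/s9z.png

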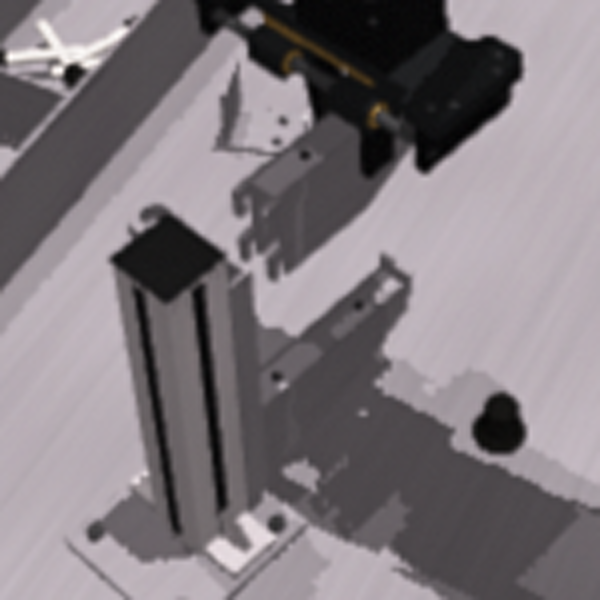

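```bash
cat > fit3.py <<'E'
import pickle
from h import *
from scipy.optimize import least_squares
v8=pickle.load(open('v8.pkl','rb'));v9=pickle.load(open('v9.pkl','rb'))
L8=[];L9=[]
def row(L,z,l,r):
    for (y,p) in zip([16.5,6.5,-6.5,-16.5],l+r): L.append((y,z,p))
row(L8,165,[(140,66),(187,62)],[(252,54),(303,50)])
row(L8,125,[(165,114),(203,112)],[(260,108),(304,104)])
row(L8,193,[(130,18),(175,13)],[(247,8),(300,5)])
row(L8,153,[(157,80),(197,76)],[(258,71),(303,68)])
row(L9,205,[(220,253),(284,250)],[(370,250),(433,250)])
row(L9,165,[(240,288),(289,288)],[(365,288),(419,284)])
row(L9,125,[(255,312),(298,310)],[(362,310),(410,308)])
def Mt(o):
    M=np.eye(4);M[:3,:3]=R.from_quat(o['tool_rot']).as_matrix();M[:3,3]=o['position'];return M
def cp(o,c,k):
    m=np.array(c['mount']).copy();m[:3,3]+=k[:3];m[:3,:3]=m[:3,:3]@R.from_rotvec(k[3:6]).as_matrix();return Mt(o)@m
def w(p,y,z,x=0):
    X,Y,h,d=p[:4]; return [X+np.cos(h)*x-np.sin(h)*y, Y+np.sin(h)*x+np.cos(h)*y, z+d]
u=lambda q:np.array([200+q[0]/4-.375,q[1]/4-.375])
us=lambda q:np.array([200+q[0]/4-.375,150+q[1]/4-.375])
TOOL=[((74.7,-13.5,-29.2),(193.5,465)),((74.7,13.5,-29.2),(458,465))]
# side obs in s9z
def res(v):
    k=v[4:10];zs=v[10];sh=v[11:13];e=[]
    for (o,c,_,_),L in((v8,L8),(v9,L9)):
        Tk=cp(o,c,k)
        e+=[(wproj(Tk,c,w(v,y/1e3,z/1e3))-u(q))/.6 for y,z,q in L]
        e+=[(wproj(Tk,c,(Mt(o)@np.r_[np.array(a)/1e3,1])[:3])-u(b))/.4 for a,b in TOOL]
    o,c,s,_=v9;Tk=cp(o,c,k)
    for y,q in((.0225,(132,192)),(-.0225,(508,192))): e.append((wproj(Tk,c,w([*v[:3],0],y,zs))-u(q))/.6)
    S=[((Mt(o)@np.r_[.0375,0,-.0292,1])[:3],(305,155)),(w(v,0,.093,-.0372),(278,377)),(w(v,0,.093,-.118),(358,305)),(w(v,.0135,.105,-.15),(384,256)),(w(v,-.0135,.105,-.15),(412,277))]
    for x,z in(((.017,.0225),(0,0)),):pass
    top=[((.017,-.0225),(115,262)),]
    for P,q in S: e.append((proj(s,P)+sh-us(q))/.4)
    return np.r_[np.concatenate(e),k[:3]/.002,k[3:]/.008,sh/1.0,(v[0]-.572)/.003,(v[1]-.197)/.003]
def run(): return least_squares(res,np.r_[.572,.197,1.306,0,np.zeros(6),.245,0,0],x_scale=np.r_[np.ones(11)*.01,1,1],loss='soft_l1')
if __name__=='__main__':
    q=run();print(q.x.round(4),q.cost);C=np.linalg.inv(q.jac.T@q.jac);print(np.sqrt(np.diag(C))[:4].round(4))
    f=res(q.x);print((f[:64].reshape(-1,2)*.6).round(1).tolist());print('tail',f[64:].round(1))
    o=robot.get_obs();h=q.x[2];e=np.array(o['position'][:2])-q.x[:2]
    print('along',(e@[np.cos(h),np.sin(h)])*1e3,'lat',(e@[-np.sin(h),np.cos(h)])*1e3,'dyaw',h-yaw(o))
E
python3 fit3.py
```

```text
[ 5.7230e-01  1.9350e-01  1.3111e+00 -6.0000e-03  1.0000e-04  9.0000e-04
 -2.9000e-03 -6.0000e-04 -1.3000e-03  1.3000e-03  2.4630e-01 -6.1170e-01
  3.4400e-02] 79.25997082667968
[0.0003 0.0003 0.0074 0.0012]
[[-0.2, -0.3], [0.5, -0.5], [0.5, 0.1], [0.3, 0.2], [-0.6, 0.4], [0.8, -0.2], [0.7, -0.3], [0.6, -0.1], [-2.9, 0.6], [-0.3, 0.4], [-0.2, 0.0], [0.5, -0.2], [-2.5, 0.4], [-0.6, 0.2], [-0.3, 0.1], [0.5, 0.0], [-0.1, -0.2], [0.0, -0.1], [-0.1, -0.2], [-0.0, 0.2], [-0.5, 0.0], [-0.1, 0.2], [-0.1, -0.4], [1.2, -0.7], [-0.2, -0.8], [-0.2, 0.3], [-0.2, -0.2], [0.7, 0.1], [-0.2, 0.0], [-0.5, 0.6], [-0.0, 0.1], [0.2, 0.2]]
tail [  0.6   0.6   0.4  -0.8   0.5  -0.2  -1.1   0.    0.6   0.1  13.5  13.3
 -22.7 -12.7   0.    0.4  -1.4  -0.1  -0.2   0.2  -0.6   0.    0.1  -1.2]
along -109.45663529965141 lat -0.2765871598862314 dyaw 0.00800026220008987
```

```bash
sed -i 's/w(v,.0135,.105,-.15),(384,256)/w(v,-.0135,.105,-.15),(384,256)/; s/w(v,-.0135,.105,-.15),(412,277)/w(v,.0135,.105,-.15),(412,277)/' fit3.py; python3 fit3.py
```

```text
[ 5.722e-01  1.934e-01  1.304e+00 -5.500e-03  1.000e-04  1.000e-03
 -3.000e-03 -6.000e-04 -2.000e-04  3.000e-04  2.466e-01 -1.751e-01
 -3.140e-02] 26.668380403754448
[0.0003 0.0003 0.007  0.0011]
[[-0.2, -0.4], [0.4, -0.6], [0.4, 0.1], [0.3, 0.3], [-0.6, 0.3], [0.8, -0.2], [0.7, -0.3], [0.7, 0.0], [-3.0, 0.5], [-0.4, 0.3], [-0.3, 0.0], [0.5, -0.2], [-2.6, 0.3], [-0.6, 0.1], [-0.3, 0.1], [0.5, 0.1], [-0.1, -0.2], [-0.0, -0.1], [-0.2, -0.3], [-0.0, 0.2], [-0.5, 0.1], [-0.0, 0.4], [-0.1, -0.5], [1.2, -0.7], [-0.2, -0.7], [-0.1, 0.5], [-0.1, -0.3], [0.8, 0.1], [-0.1, 0.1], [-0.5, 0.7], [0.0, 0.1], [0.1, 0.2]]
tail [ 0.4  0.3  0.4 -0.3  1.6 -0.3  0.2 -0.3  2.3  0.1 -3.3  0.4 -2.2  0.2
  0.   0.5 -1.5 -0.1 -0.   0.  -0.2 -0.   0.1 -1.2]
along -109.38251476723924 lat -1.0542075621047158 dyaw 0.0009273781868444075
```

>>> {"op": "play_rows", "data": {"commands": [{"x": 0, "y": -2, "z": 42, "spin": 0}, {"x": 0, "y": 0, "z": 0, "spin": 0}]}}

```text
time: 11.6
position: [0.5424, 0.0863, 0.2004]
tool_rot: [0.796, 0.605, -0.008, -0.002]
ft_force: [-1.8, -0.3, -2.7]
grip_width: 0.0269
```

```bash
cat >> fit3.py <<'E'
def rel(q=(.5722,.1934,1.304)):
    o=st();h=q[2];e=np.array(o['position'][:2])-np.array(q[:2]);M=R.from_quat(o['tool_rot']).as_matrix()
    y=yaw(o);t=M[:,2];ax=t[0]*np.cos(y)+t[1]*np.sin(y);ay=t[0]*np.sin(y)-t[1]*np.cos(y)
    al=(e@[np.cos(h),np.sin(h)])*1e3;la=(e@[-np.sin(h),np.cos(h)])*1e3
    pitch=ax-.0083
    print('gap %.1f lat %.1f dyaw %.3f pitch %.3f roll %.3f underside_rear %.1f'%(-al-74.7,la,yaw(o)-h,pitch,ay-.0104,o['position'][2]*1e3-36.8+74.7*pitch))
    return o
E
python3 - <<'E'
from fit3 import *
for i in range(5): cams.camera('wrist')
rel()
E
```

```text
11.85 pos [548.9  86.6 206.8] yaw 1.3013 tiltw [ 0.0019 -0.0071] alongx -0.0063 alongy 0.0038
  q [-0.0406  0.4537  1.6259 -0.0081  1.0598  0.2328] F [-0.7  0.1 -2.4] M [-0.03 -0.08  0.  ] w 0.027
gap 34.4 lat -5.7 dyaw -0.003 pitch -0.015 roll -0.007 underside_rear 168.9
```

>>> {"op": "play_rows", "data": {"commands": [{"x": 6, "y": -3, "z": 5, "spin": 0}, {"x": 6, "y": -3, "z": 4, "spin": 0}]}}

```text
time: 12.05
position: [0.5483, 0.0997, 0.2001]
tool_rot: [0.796, 0.605, 0.001, 0.005]
ft_force: [-0.9, -0.2, -2.7]
grip_width: 0.027
```

Run:
```python
from fit3 import *
for i in range(5): cams.camera('wrist')
o=rel()
c=cams.camera('wrist');save(c,'w10.png')
i=c['img'][:,:,::-1]
a=cv2.resize(i[0:150,200:400],(800,600),interpolation=cv2.INTER_CUBIC);cv2.imwrite('pics/w10z.png',a)
s=cams.camera('side');save(s,'s10.png');j=s['img'][:,:,::-1]
cv2.imwrite('pics/s10z.png',cv2.resize(j[150:300,200:350],(600,600),interpolation=cv2.INTER_CUBIC))
pickle.dump((o,c,s,s),open('v10.pkl','wb'))
```

```text
12.3 pos [547.9  99.5 199.5] yaw 1.3007 tiltw [ 0.0062 -0.0076] alongx -0.0057 alongy 0.008
  q [-0.0168  0.4631  1.6336 -0.0087  1.0385  0.2576] F [-0.3  1.4 -2.7] M [-0.02 -0.01 -0.03] w 0.0272
gap 22.3 lat -1.3 dyaw -0.003 pitch -0.014 roll -0.002 underside_rear 161.6
```

View pics/w10z.png

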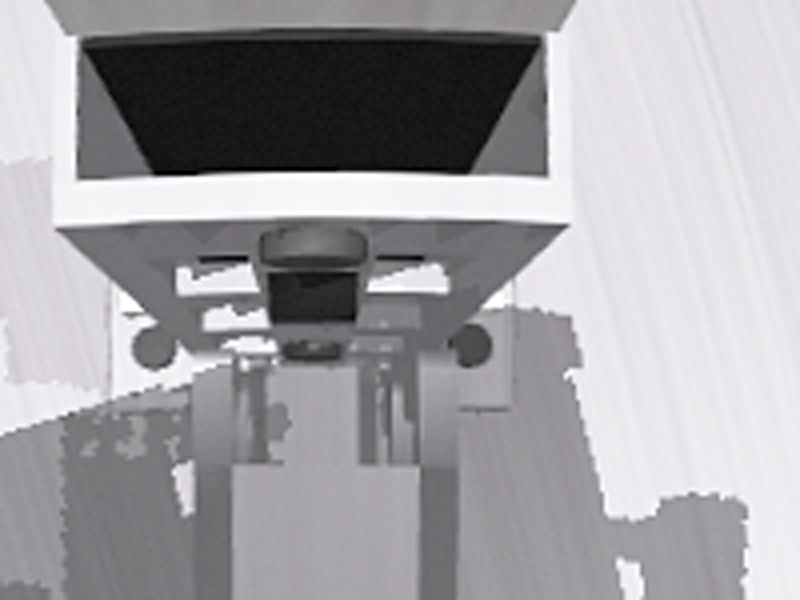

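View pics/s10z.png

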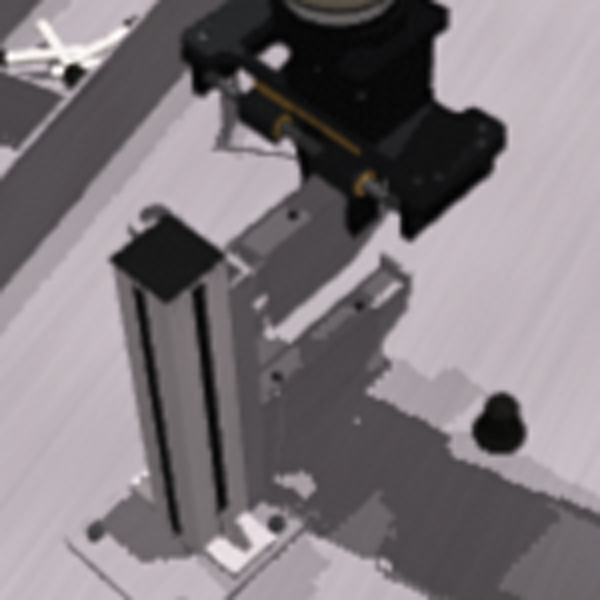

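```bash
cat > fit4.py <<'E'
import fit3
from fit3 import *
v10=pickle.load(open('v10.pkl','rb'))
L10=[(16.5,205,(172,297)),(-16.5,205,(450,293)),(6.5,205,(266,296)),(-6.5,205,(366,294)),(16.5,165,(202,331)),(-16.5,165,(422,328))]
def res4(v):
    e=[]; k=v[4:10];o,c,s,_=v10;Tk=cp(o,c,k)
    e+=[(wproj(Tk,c,w(v,y/1e3,z/1e3))-u(q))/.6 for y,z,q in L10]
    for y,q in((.0225,(56,227)),(-.0225,(571,225))): e.append((wproj(Tk,c,w([*v[:3],0],y,v[10]))-u(q))/.6)
    e+=[(wproj(Tk,c,(Mt(o)@np.r_[np.array(a)/1e3,1])[:3])-u(b))/.4 for a,b in TOOL]
    S=[((Mt(o)@np.r_[.0375,0,-.0292,1])[:3],(293,215)),(w(v,0,.093,-.0372),(277,377))]
    for P,q in S: e.append((proj(s,P)+v[11:13]-us(q))/.4)
    return np.r_[res(v),np.concatenate(e)]
q=least_squares(res4,np.r_[.572,.1935,1.304,-.005,np.zeros(6),.245,0,0],x_scale=np.r_[np.ones(11)*.01,1,1],loss='soft_l1')
print(q.x.round(4),q.cost);C=np.linalg.inv(q.jac.T@q.jac);print(np.sqrt(np.diag(C))[:4].round(4))
n=len(res(q.x));print(res4(q.x)[n:].round(1));print(res(q.x)[64:].round(1))
rel(q.x[:3])
E
python3 fit4.py
```

```text
[ 5.7220e-01  1.9300e-01  1.3049e+00 -5.2000e-03  3.0000e-04  1.0000e-03
 -3.0000e-03 -2.6000e-03 -3.0000e-04 -0.0000e+00  2.4790e-01 -4.4570e-01
  1.5890e-01] 35.042112999739885
[0.0001 0.0002 0.0052 0.0009]
[ 3.  -0.9 -1.   0.2 -2.4 -1.3  0.2 -0.7  1.4 -0.9 -0.4 -0.1  0.   0.3
  0.1  0.1  0.2  0.1  0.4  0.1  0.6 -0.3  0.3 -0.3]
[-0.3  0.5  1.1 -0.2  0.9  0.1 -0.3 -0.3  1.8  0.1 -3.8  0.4 -2.7  0.2
  0.2  0.5 -1.5 -0.3 -0.  -0.  -0.4  0.2  0.1 -1.3]
 12.4 pos [548.   99.2 199.5] yaw 1.3003 tiltw [ 0.0064 -0.0076] alongx -0.0056 alongy 0.0082
  q [-0.0173  0.4631  1.6335 -0.0087  1.0385  0.2576] F [-0.5 -0.2 -2.4] M [-0.04 -0.04  0.01] w 0.027
gap 22.1 lat -1.3 dyaw -0.005 pitch -0.014 roll -0.002 underside_rear 161.7
```

>>> {"op": "play_rows", "data": {"commands": [{"x": 5, "y": -1.3, "z": 2, "spin": 0}]}}

```text
time: 12.5
position: [0.5485, 0.104, 0.1977]
tool_rot: [0.796, 0.605, 0.0, 0.005]
ft_force: [-0.2, 0.1, -2.4]
grip_width: 0.0267
```

```bash
cat > r.py <<'E'
import sys
from fit3 import *
for i in range(int(sys.argv[1]) if len(sys.argv)>1 else 5): cams.camera('wrist')
rel((.5722,.1930,1.305))
E
python3 r.py
```

```text
12.75 pos [548.  104.5 197.4] yaw 1.3005 tiltw [ 0.0062 -0.0077] alongx -0.0057 alongy 0.008
  q [-0.0077  0.4673  1.633  -0.0089  1.035   0.2671] F [-0.4 -0.9 -3.3] M [-0.04 -0.05 -0.02] w 0.0271
gap 17.1 lat 0.1 dyaw -0.005 pitch -0.014 roll -0.002 underside_rear 159.5
```

>>> {"op": "play_rows", "data": {"commands": [{"x": 3, "y": 0, "z": 0, "spin": 0}]}}

```text
time: 12.85
position: [0.5488, 0.1072, 0.1974]
tool_rot: [0.796, 0.605, 0.0, 0.005]
ft_force: [-0.2, -0.5, -3.9]
grip_width: 0.0263
```

```bash
python3 r.py 4
```

```text
13.05 pos [548.9 107.4 197.4] yaw 1.3006 tiltw [ 0.0062 -0.0077] alongx -0.0058 alongy 0.0081
  q [-0.0022  0.4691  1.6296 -0.009   1.0367  0.2725] F [ 0.4  0.4 -2.6] M [-0.03 -0.07 -0.02] w 0.0269
gap 14.0 lat 0.0 dyaw -0.004 pitch -0.014 roll -0.002 underside_rear 159.5
```

>>> {"op": "play_rows", "data": {"commands": [{"x": 2, "y": 0, "z": 0, "spin": 0}]}}

```text
time: 13.15
position: [0.5494, 0.1092, 0.1974]
tool_rot: [0.796, 0.605, 0.0, 0.005]
ft_force: [-0.6, -0.5, -2.1]
grip_width: 0.0267
```

```bash
python3 r.py 4
```

```text
13.35 pos [549.4 109.4 197.4] yaw 1.3008 tiltw [ 0.0062 -0.0078] alongx -0.0058 alongy 0.0081
  q [ 1.4000e-03  4.7030e-01  1.6273e+00 -9.0000e-03  1.0378e+00  2.7600e-01] F [ 0.4 -0.3 -2.4] M [-0.06 -0.04  0.01] w 0.0264
gap 12.0 lat 0.0 dyaw -0.004 pitch -0.014 roll -0.002 underside_rear 159.5
```

>>> {"op": "play_rows", "data": {"commands": [{"x": 1.5, "y": 0, "z": 0, "spin": 0}]}}

```text
time: 13.45
position: [0.5498, 0.1107, 0.1974]
tool_rot: [0.796, 0.605, 0.0, 0.005]
ft_force: [0.6, -0.3, -2.5]
grip_width: 0.0266
```

```bash
python3 r.py 4
```

```text
13.65 pos [549.9 110.9 197.4] yaw 1.3009 tiltw [ 0.0063 -0.0078] alongx -0.0058 alongy 0.0081
  q [ 0.0041  0.4711  1.6255 -0.009   1.0387  0.2786] F [ 0.4  1.1 -2.4] M [-0.02 -0.02 -0.  ] w 0.0271
gap 10.4 lat -0.0 dyaw -0.004 pitch -0.014 roll -0.002 underside_rear 159.5
```

>>> {"op": "play_rows", "data": {"commands": [{"x": 1.5, "y": 0, "z": 0, "spin": 0}]}}

```text
time: 13.75
position: [0.5502, 0.1122, 0.1973]
tool_rot: [0.796, 0.605, 0.0, 0.005]
ft_force: [-0.2, -1.8, -3.0]
grip_width: 0.027
```

```bash
python3 r.py 3
```

```text
13.9 pos [550.3 112.4 197.4] yaw 1.301 tiltw [ 0.0064 -0.0078] alongx -0.0058 alongy 0.0082
  q [ 0.0069  0.4721  1.6238 -0.0091  1.0394  0.2812] F [ 0.6  0.  -2.2] M [ 0.02 -0.07 -0.04] w 0.0266
gap 8.8 lat -0.0 dyaw -0.004 pitch -0.014 roll -0.002 underside_rear 159.5
```

>>> {"op": "play_rows", "data": {"commands": [{"x": 1.5, "y": 0, "z": 0, "spin": 0}]}}

```text
time: 14.0
position: [0.5506, 0.1138, 0.1973]
tool_rot: [0.796, 0.606, 0.0, 0.005]
ft_force: [-0.8, 0.5, -1.7]
grip_width: 0.0266
```

```bash
python3 r.py 3
```

```text
14.15 pos [550.7 114.  197.3] yaw 1.3011 tiltw [ 0.0063 -0.0078] alongx -0.0058 alongy 0.0081
  q [ 0.0097  0.473   1.622  -0.0091  1.0404  0.2839] F [-0.2 -0.2 -2.1] M [-0.04 -0.09 -0.05] w 0.0268
gap 7.2 lat -0.0 dyaw -0.004 pitch -0.014 roll -0.002 underside_rear 159.5
```

>>> {"op": "play_rows", "data": {"commands": [{"x": 1.5, "y": 0, "z": 0, "spin": 0}]}}

```text
time: 14.25
position: [0.5511, 0.1153, 0.1973]
tool_rot: [0.796, 0.606, 0.0, 0.005]
ft_force: [0.8, -0.4, -2.6]
grip_width: 0.0267
```

```bash
python3 r.py 3
```

```text
14.4 pos [551.2 115.5 197.3] yaw 1.3012 tiltw [ 0.0064 -0.0077] alongx -0.0058 alongy 0.0083
  q [ 0.0124  0.474   1.6202 -0.0091  1.0411  0.2866] F [-0.4  0.3 -3.1] M [-0.03 -0.02  0.  ] w 0.0266
gap 5.6 lat -0.1 dyaw -0.004 pitch -0.014 roll -0.002 underside_rear 159.5
```

No contact so far, so the hooks are entering the slots. I'll continue and take a look.

>>> {"op": "play_rows", "data": {"commands": [{"x": 1.5, "y": 0, "z": 0, "spin": 0}]}}

```text
time: 14.5
position: [0.5515, 0.1168, 0.1973]
tool_rot: [0.796, 0.606, 0.0, 0.005]
ft_force: [-0.0, 0.2, -2.1]
grip_width: 0.0267
```

```bash
python3 r.py 3
```

```text
14.65 pos [551.6 117.  197.3] yaw 1.3014 tiltw [ 0.0065 -0.0077] alongx -0.0057 alongy 0.0083
  q [ 0.0152  0.4749  1.6184 -0.0091  1.042   0.2892] F [ 0.4  0.2 -3.1] M [-0.04 -0.09  0.  ] w 0.0271
gap 4.0 lat -0.1 dyaw -0.004 pitch -0.014 roll -0.002 underside_rear 159.5
```

>>> {"op": "play_rows", "data": {"commands": [{"x": 1.5, "y": 0, "z": 0, "spin": 0}]}}

```text
time: 14.75
position: [0.5519, 0.1184, 0.1973]
tool_rot: [0.796, 0.606, 0.0, 0.005]
ft_force: [0.6, -0.2, -2.3]
grip_width: 0.0268
```

```bash
python3 r.py 3
python3 - <<'E'
from h import *
c=cams.camera('wrist');i=c['img'][:,:,::-1]
a=cv2.resize(i[0:150,200:400],(800,600),interpolation=cv2.INTER_CUBIC);cv2.imwrite('pics/w11z.png',a)
E
```

```text
14.9 pos [552.  118.5 197.3] yaw 1.3015 tiltw [ 0.0065 -0.0078] alongx -0.0057 alongy 0.0084
  q [ 0.0179  0.4758  1.6166 -0.0091  1.0428  0.2918] F [ 0.2 -1.  -2.2] M [-0.04 -0.11  0.04] w 0.0268
gap 2.5 lat -0.1 dyaw -0.004 pitch -0.014 roll -0.002 underside_rear 159.5
```

View pics/w11z.png

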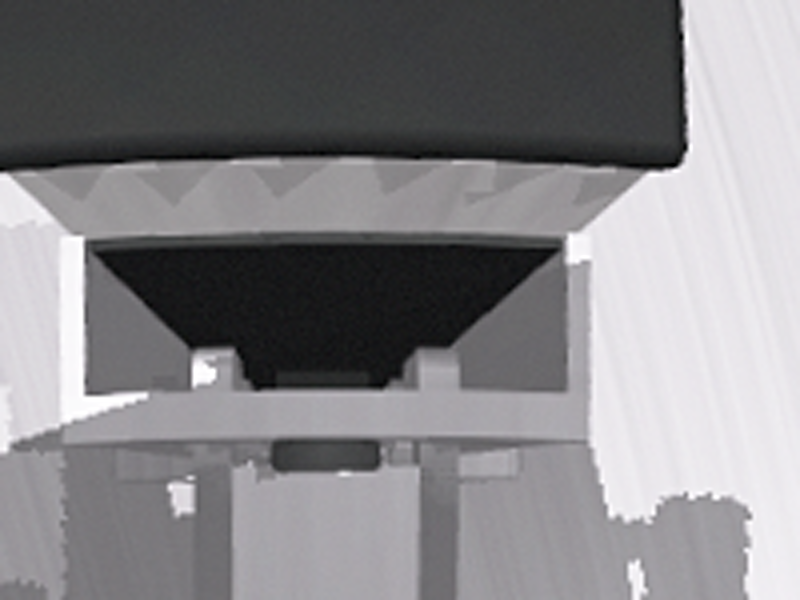

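The hooks show behind the strip at (215,370) and (438,370), so they are in. Closing the gap.

>>> {"op": "play_rows", "data": {"commands": [{"x": 1, "y": 0, "z": 0, "spin": 0}]}}

```text
time: 15.05
position: [0.5522, 0.1194, 0.1973]
tool_rot: [0.796, 0.606, 0.0, 0.005]
ft_force: [0.3, -0.8, -2.7]
grip_width: 0.0267
```

```bash
python3 r.py 3
```

```text
15.2 pos [552.3 119.5 197.3] yaw 1.3015 tiltw [ 0.0065 -0.0078] alongx -0.0058 alongy 0.0083
  q [ 0.0197  0.4764  1.6154 -0.0091  1.0434  0.2935] F [-0.7 -0.6 -3.4] M [-0.02 -0.13 -0.01] w 0.0267
gap 1.5 lat -0.1 dyaw -0.003 pitch -0.014 roll -0.002 underside_rear 159.5
```

>>> {"op": "play_rows", "data": {"commands": [{"x": 1, "y": 0, "z": 0, "spin": 0}]}}

```text
time: 15.3
position: [0.5525, 0.1204, 0.1973]
tool_rot: [0.796, 0.606, 0.0, 0.005]
ft_force: [0.1, 0.9, -3.5]
grip_width: 0.0271
```

```bash
python3 r.py 3
```

```text
15.45 pos [552.6 120.5 197.3] yaw 1.3016 tiltw [ 0.0065 -0.0078] alongx -0.0058 alongy 0.0084
  q [ 0.0216  0.477   1.6142 -0.0092  1.044   0.2953] F [-0.4 -0.2 -3.5] M [-0.03 -0.04 -0.06] w 0.0267
gap 0.4 lat -0.1 dyaw -0.003 pitch -0.014 roll -0.002 underside_rear 159.5
```

>>> {"op": "play_rows", "data": {"commands": [{"x": 0.8, "y": 0, "z": 0, "spin": 0}]}}

```text
time: 15.55
position: [0.5526, 0.1209, 0.1973]
tool_rot: [0.795, 0.606, -0.0, 0.005]
ft_force: [-0.6, -2.7, -2.9]
grip_width: 0.0272
```

```bash
python3 r.py 3
```

```text
15.7 pos [552.6 120.9 197.2] yaw 1.3018 tiltw [ 0.006  -0.0087] alongx -0.0068 alongy 0.0081
  q [ 0.0226  0.4776  1.6135 -0.0102  1.0447  0.2967] F [ 0.1 -1.5 -2.2] M [-0.42 -0.04 -0.07] w 0.0267
gap 0.1 lat -0.0 dyaw -0.003 pitch -0.015 roll -0.002 underside_rear 159.3
```

>>> {"op": "play_rows", "data": {"commands": [{"x": 0.8, "y": 0, "z": 0, "spin": 0}]}}

```text
time: 15.8
position: [0.5527, 0.1209, 0.1972]
tool_rot: [0.795, 0.606, -0.001, 0.006]
ft_force: [-0.7, -3.8, -2.5]
grip_width: 0.0268
```

```bash
python3 r.py 3
```

```text
15.95 pos [552.6 120.9 197.2] yaw 1.3019 tiltw [ 0.0055 -0.01  ] alongx -0.0082 alongy 0.0079
  q [ 0.0234  0.4781  1.6128 -0.0117  1.0455  0.2981] F [-1.1 -4.1 -3. ] M [-0.74  0.02 -0.04] w 0.0268
gap 0.0 lat -0.1 dyaw -0.003 pitch -0.016 roll -0.002 underside_rear 159.1
```

>>> {"op": "play_rows", "data": {"commands": [{"x": 0, "y": 0, "z": 1.5, "spin": 0}]}}

```text
time: 16.05
position: [0.5528, 0.1208, 0.1959]
tool_rot: [0.796, 0.606, -0.001, 0.006]
ft_force: [-0.4, -2.1, -2.2]
grip_width: 0.0268
```

```bash
python3 r.py 3
```

```text
16.2 pos [552.7 120.9 195.7] yaw 1.3018 tiltw [ 0.0056 -0.0099] alongx -0.0081 alongy 0.008
  q [ 0.0234  0.4801  1.6142 -0.0117  1.042   0.2982] F [-0.5 -3.8 -1.8] M [-0.47 -0.02  0.01] w 0.0268
gap 0.0 lat -0.2 dyaw -0.003 pitch -0.016 roll -0.002 underside_rear 157.6
```

>>> {"op": "play_rows", "data": {"commands": [{"x": 0, "y": 0, "z": 1.5, "spin": 0}]}}

```text
time: 16.3
position: [0.5529, 0.1209, 0.1944]
tool_rot: [0.796, 0.606, -0.001, 0.006]
ft_force: [-0.6, -4.0, -1.9]
grip_width: 0.0271
```

```bash
python3 r.py 3
```

```text
16.45 pos [552.7 120.9 194.1] yaw 1.3018 tiltw [ 0.0056 -0.0099] alongx -0.0081 alongy 0.008
  q [ 0.0234  0.4821  1.6157 -0.0117  1.0384  0.2982] F [-0.8 -2.5 -1.6] M [-0.44  0.03 -0.03] w 0.0269
gap 0.0 lat -0.2 dyaw -0.003 pitch -0.016 roll -0.002 underside_rear 156.1
```

>>> {"op": "play_rows", "data": {"commands": [{"x": 0, "y": 0, "z": 1.5, "spin": 0}]}}

```text
time: 16.55
position: [0.5529, 0.1209, 0.1927]
tool_rot: [0.795, 0.606, -0.001, 0.006]
ft_force: [-1.3, -2.3, -0.7]
grip_width: 0.0272
```

```bash
python3 r.py 3
```

```text
16.7 pos [552.7 120.9 192.4] yaw 1.3018 tiltw [ 0.0053 -0.0099] alongx -0.0082 alongy 0.0078
  q [ 0.0234  0.4843  1.6173 -0.0117  1.0349  0.2982] F [-0.5 -3.3 -1.8] M [-0.49  0.01 -0.03] w 0.0268
gap 0.0 lat -0.1 dyaw -0.003 pitch -0.016 roll -0.003 underside_rear 154.4
```

>>> {"op": "play_rows", "data": {"commands": [{"x": 0, "y": 0, "z": 1.5, "spin": 0}]}}

```text
time: 16.8
position: [0.5528, 0.1209, 0.1911]
tool_rot: [0.795, 0.606, -0.001, 0.006]
ft_force: [-0.6, -3.0, -1.4]
grip_width: 0.0267
```

```bash
python3 r.py 3
```

```text
16.95 pos [552.6 120.9 190.8] yaw 1.3018 tiltw [ 0.0052 -0.0099] alongx -0.0081 alongy 0.0076
  q [ 0.0234  0.4864  1.6189 -0.0116  1.0314  0.2983] F [-1.1 -2.6 -1.9] M [-0.45 -0.02  0.04] w 0.0268
gap 0.0 lat -0.1 dyaw -0.003 pitch -0.016 roll -0.003 underside_rear 152.8
```

>>> {"op": "play_rows", "data": {"commands": [{"x": 0, "y": 0, "z": 1.5, "spin": 0}]}}

```text
time: 17.05
position: [0.5529, 0.121, 0.1896]
tool_rot: [0.795, 0.606, -0.001, 0.006]
ft_force: [-0.1, -3.4, -0.0]
grip_width: 0.0269
```

```bash
python3 r.py 3
```

```text
17.2 pos [552.8 121.  189.5] yaw 1.3018 tiltw [ 0.0056 -0.0097] alongx -0.0079 alongy 0.0079
  q [ 0.0234  0.4883  1.6201 -0.0115  1.0279  0.2982] F [-0.3 -3.  -0.7] M [-0.31 -0.02  0.02] w 0.0272
gap -0.1 lat -0.2 dyaw -0.003 pitch -0.016 roll -0.002 underside_rear 151.5
```

>>> {"op": "play_rows", "data": {"commands": [{"x": 0, "y": 0, "z": 1.2, "spin": 0}]}}

```text
time: 17.3
position: [0.553, 0.1208, 0.1887]
tool_rot: [0.795, 0.606, -0.001, 0.006]
ft_force: [-1.8, -4.8, 2.0]
grip_width: 0.0267
```

```bash
python3 r.py 3
```

```text
17.45 pos [552.9 120.7 188.5] yaw 1.3018 tiltw [ 0.0059 -0.01  ] alongx -0.0081 alongy 0.0083
  q [ 0.0231  0.4895  1.6211 -0.0119  1.0253  0.2982] F [-2.1 -4.9  1.3] M [-0.54  0.04  0.04] w 0.0268
gap 0.1 lat -0.4 dyaw -0.003 pitch -0.016 roll -0.002 underside_rear 150.5
```

Contact with the catch starts about 10 mm above the predicted home height, as expected. Releasing it to hang on its hooks.

>>> {"op": "play_rows", "data": {"commands": [{"x": -0.5, "y": 0, "z": 0, "spin": 0}], "grip": 0.75}}

```text
time: 17.55
position: [0.5531, 0.121, 0.1886]
tool_rot: [0.796, 0.606, 0.0, 0.005]
ft_force: [0.3, 0.4, 0.1]
grip_width: 0.0297
```

```bash
python3 r.py 10
python3 - <<'E'
from h import *
c=cams.camera('wrist');i=c['img'][:,:,::-1];save(c,'w12.png')
s=cams.camera('side');j=s['img'][:,:,::-1]
cv2.imwrite('pics/s12z.png',cv2.resize(j[150:300,200:350],(600,600),interpolation=cv2.INTER_CUBIC))
E
```

```text
18.05 pos [552.8 120.4 188.5] yaw 1.3018 tiltw [ 0.006  -0.0098] alongx -0.0079 alongy 0.0083
  q [ 0.0224  0.4893  1.6216 -0.0116  1.0249  0.2974] F [ 0.2 -0.   0.4] M [-0.05 -0.08  0.01] w 0.0627
gap 0.5 lat -0.4 dyaw -0.003 pitch -0.016 roll -0.002 underside_rear 150.5
```

View pics/w12.png

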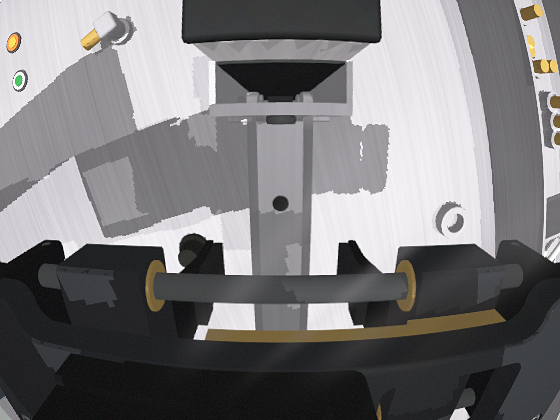

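View pics/s12z.png

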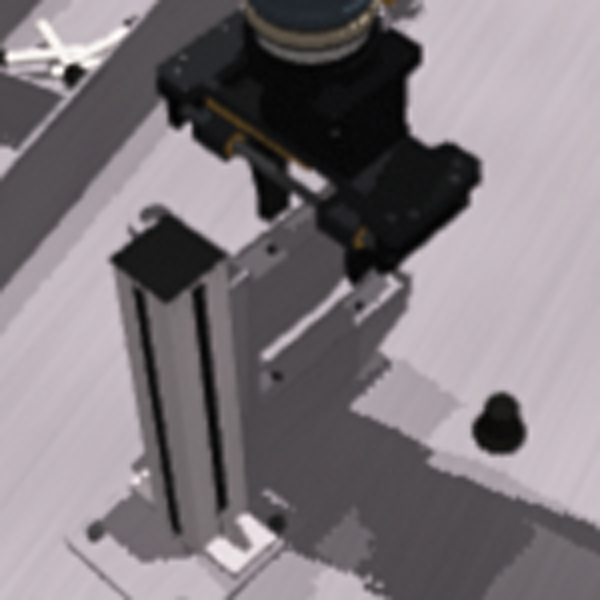

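The bracket hangs free on the post, with the fingers clear on both sides (jaw edges at columns 215 and 345). Raising and shutting the gripper.

>>> {"op": "play_rows", "data": {"commands": [{"x": 0, "y": 0, "z": -25, "spin": 0}, {"x": 0, "y": 0, "z": -30, "spin": 0}]}}

```text
time: 18.35
position: [0.5492, 0.1207, 0.2402]
tool_rot: [0.796, 0.606, -0.005, 0.002]
ft_force: [1.1, 1.3, -0.5]
grip_width: 0.0652
```

>>> {"op": "play_rows", "data": {"commands": [{"x": 0, "y": 0, "z": 0, "spin": 0}], "grip": 0, "newtons": 20}}

```text
time: 18.45
position: [0.5519, 0.1209, 0.2439]
tool_rot: [0.796, 0.606, -0.002, 0.005]
ft_force: [0.8, -0.6, 0.9]
grip_width: 0.0621
```

```bash
python3 r.py 18
python3 - <<'E'
from h import *
c=cams.camera('wrist');i=c['img'][:,:,::-1];save(c,'w13.png')
s=cams.camera('side');j=s['img'][:,:,::-1]
cv2.imwrite('pics/s13z.png',cv2.resize(j[150:300,200:350],(600,600),interpolation=cv2.INTER_CUBIC))
E
```

```text
19.35 pos [549.3 120.7 240.3] yaw 1.3016 tiltw [-0.0053 -0.01  ] alongx -0.0111 alongy -0.0025
  q [ 0.0231  0.4254  1.5661 -0.0108  1.1558  0.2967] F [ 1.7 -0.3  0.5] M [-0.07 -0.07 -0.04] w 0.0015
gap 1.1 lat 3.1 dyaw -0.003 pitch -0.019 roll -0.013 underside_rear 202.0
```

View pics/w13.png

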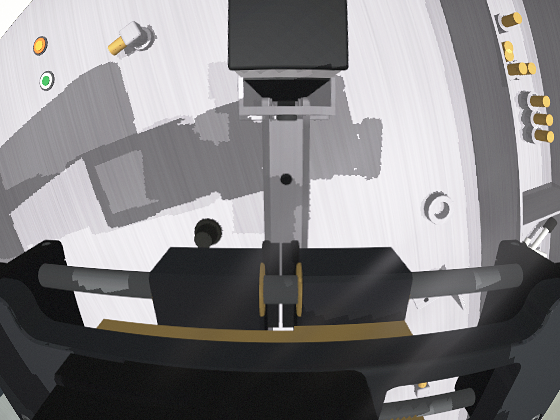

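View pics/s13z.png

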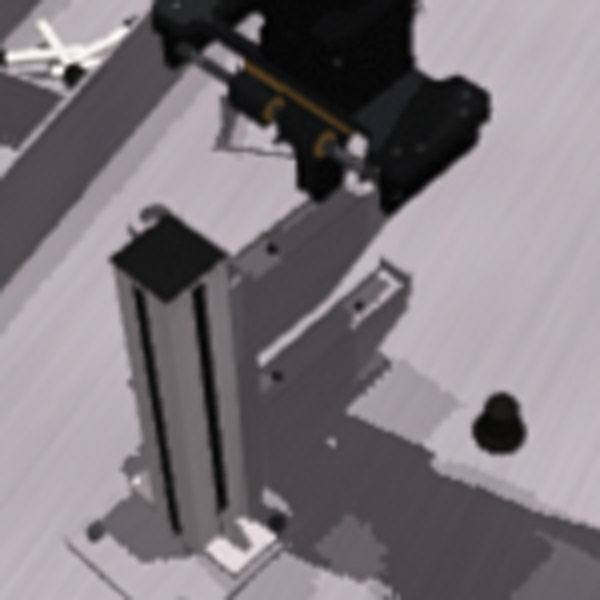

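>>> {"op": "play_rows", "data": {"commands": [{"x": 21, "y": 1.5, "z": 0, "spin": 0}, {"x": 21, "y": 1.5, "z": 0, "spin": 0}]}}

```text
time: 19.65
position: [0.5631, 0.159, 0.2399]
tool_rot: [0.797, 0.604, -0.006, 0.002]
ft_force: [-0.1, -0.7, -0.2]
grip_width: 0.0005
```

```bash
python3 r.py 5
```

```text
19.9 pos [562.5 158.5 239.6] yaw 1.2996 tiltw [-0.0071 -0.0117] alongx -0.0132 alongy -0.0037
  q [ 0.0895  0.4575  1.5102 -0.0119  1.182   0.3653] F [-0.1 -0.1  0.2] M [ 0.02 -0.08  0.  ] w 0.0002
gap -38.9 lat 0.3 dyaw -0.005 pitch -0.021 roll -0.014 underside_rear 201.2
```

>>> {"op": "play_rows", "data": {"commands": [{"x": 4, "y": 0.3, "z": 9, "spin": 0}, {"x": 0, "y": 0, "z": 8, "spin": 0}]}}

```text
time: 20.1
position: [0.5641, 0.1611, 0.2227]
tool_rot: [0.797, 0.604, -0.006, 0.003]
ft_force: [-0.4, -1.0, -1.1]
grip_width: 0.0006
```

```bash
python3 r.py 5
python3 - <<'E'
from h import *
c=cams.camera('wrist');i=c['img'][:,:,::-1]
cv2.imwrite('pics/w14z.png',cv2.resize(i[0:300,130:430],(600,600),interpolation=cv2.INTER_CUBIC))
s=cams.camera('side');j=s['img'][:,:,::-1]
cv2.imwrite('pics/s14z.png',cv2.resize(j[150:300,200:350],(600,600),interpolation=cv2.INTER_CUBIC))
E
```

```text
20.35 pos [564.3 161.1 223.2] yaw 1.2982 tiltw [-0.005 -0.012] alongx -0.0129 alongy -0.0016
  q [ 0.0939  0.4785  1.5239 -0.0126  1.1454  0.3717] F [ 0.7 -0.1 -0. ] M [ 0.02 -0.07  0.02] w 0.0007
gap -41.9 lat -0.8 dyaw -0.007 pitch -0.021 roll -0.012 underside_rear 184.9
```

View pics/w14z.png

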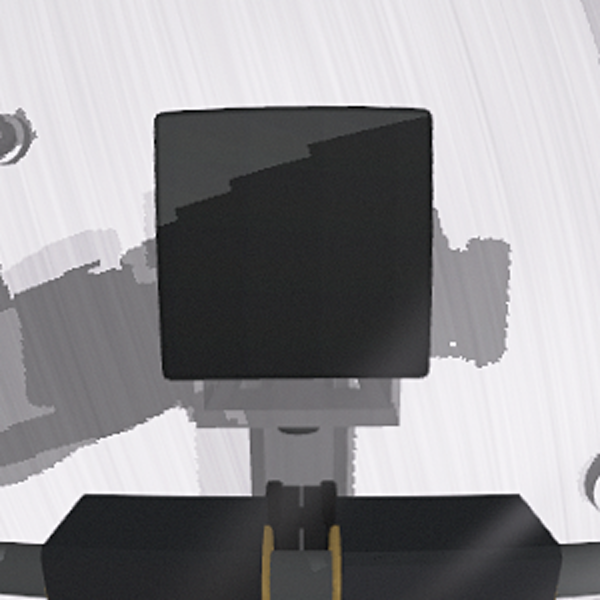

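View pics/s14z.png

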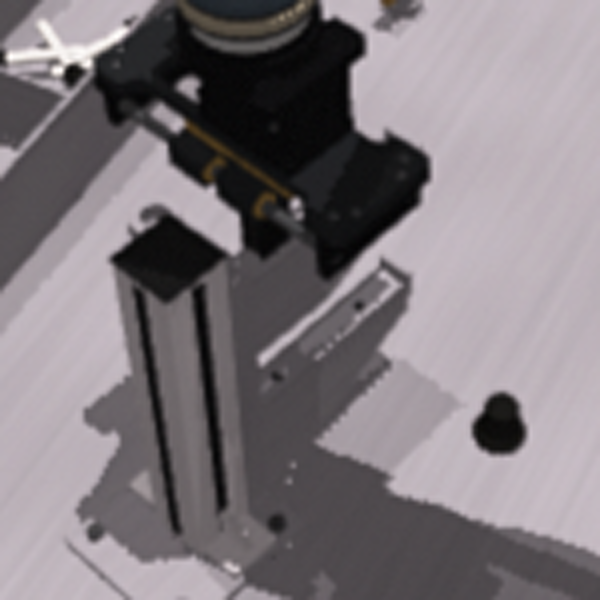

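>>> {"op": "play_rows", "data": {"commands": [{"x": 0, "y": 0, "z": 3, "spin": 0}, {"x": 0, "y": 0, "z": 3, "spin": 0}]}}

```text
time: 20.65
position: [0.5651, 0.1612, 0.2182]
tool_rot: [0.797, 0.605, -0.004, 0.004]
ft_force: [0.3, 0.3, -0.4]
grip_width: 0.0007
```

```bash
python3 r.py 3
```

```text
20.8 pos [564.9 161.2 217.9] yaw 1.2983 tiltw [-0.0031 -0.0118] alongx -0.0122 alongy 0.0002
  q [ 0.0939  0.4846  1.5296 -0.0126  1.1316  0.3717] F [-0.6  0.3 -0.6] M [ 0.02 -0.13 -0.02] w 0.0005
gap -42.1 lat -1.3 dyaw -0.007 pitch -0.020 roll -0.010 underside_rear 179.6
```

>>> {"op": "play_rows", "data": {"commands": [{"x": 0, "y": 0, "z": 1.5, "spin": 0}]}}

```text
time: 20.9
position: [0.5651, 0.1612, 0.2166]
tool_rot: [0.797, 0.605, -0.005, 0.004]
ft_force: [-0.4, 0.9, -0.6]
grip_width: 0.0001
```

```bash
python3 r.py 3
```

```text
21.05 pos [564.8 161.2 216.3] yaw 1.2984 tiltw [-0.0034 -0.0118] alongx -0.0123 alongy -0.0001
  q [ 0.0939  0.4864  1.5314 -0.0126  1.1282  0.3717] F [ 0.5 -0.3  0.3] M [ 0.04 -0.01 -0.  ] w 0.0005
gap -42.0 lat -1.2 dyaw -0.007 pitch -0.021 roll -0.010 underside_rear 178.0
```

>>> {"op": "play_rows", "data": {"commands": [{"x": 0, "y": 0, "z": 1.5, "spin": 0}]}}

```text
time: 21.15
position: [0.565, 0.1611, 0.2154]
tool_rot: [0.797, 0.605, -0.005, 0.004]
ft_force: [-1.7, -0.7, 7.1]
grip_width: 0.0005
```

```bash
python3 r.py 3
```

```text
21.3 pos [565.1 161.1 215.5] yaw 1.2984 tiltw [-0.0023 -0.0118] alongx -0.012 alongy 0.001
  q [ 0.0938  0.4874  1.5324 -0.0128  1.1252  0.3717] F [-2.1 -0.4  3.2] M [-0.09  0.08  0.02] w 0.0005
gap -42.1 lat -1.5 dyaw -0.007 pitch -0.020 roll -0.009 underside_rear 177.1
```

>>> {"op": "play_rows", "data": {"commands": [{"x": 0, "y": -1, "z": 2, "spin": 0}]}}

```text
time: 21.4
position: [0.5651, 0.1611, 0.215]
tool_rot: [0.796, 0.605, -0.004, 0.005]
ft_force: [-1.6, -1.8, 12.9]
grip_width: 0.0004
```

```bash
python3 r.py 3
```

```text
21.55 pos [565.1 161.1 215. ] yaw 1.2986 tiltw [ 0.0008 -0.0123] alongx -0.0117 alongy 0.0041
  q [ 0.0942  0.4869  1.535  -0.0137  1.1202  0.3724] F [-0.6 -1.   8.7] M [-0.18  0.07  0.  ] w 0.0002
gap -42.1 lat -1.6 dyaw -0.006 pitch -0.020 roll -0.006 underside_rear 176.7
```

>>> {"op": "play_rows", "data": {"commands": [{"x": 0, "y": -0.5, "z": 2.5, "spin": 0}]}}

```text
time: 21.65
position: [0.5654, 0.1609, 0.2147]
tool_rot: [0.796, 0.605, -0.003, 0.006]
ft_force: [-3.8, -1.7, 14.0]
grip_width: 0.0006
```

```bash
python3 r.py 3
```

```text
21.8 pos [565.4 161.  214.7] yaw 1.2988 tiltw [ 0.0036 -0.0128] alongx -0.0113 alongy 0.0069
  q [ 0.0943  0.4864  1.5367 -0.0145  1.1161  0.3727] F [-1.8 -2.4 11. ] M [-0.18  0.31  0.03] w 0.0005
gap -42.0 lat -1.8 dyaw -0.006 pitch -0.020 roll -0.003 underside_rear 176.5
```

>>> {"op": "play_rows", "data": {"commands": [{"x": 0, "y": 0, "z": 3.5, "spin": 0}]}}

```text
time: 21.9
position: [0.566, 0.1608, 0.2139]
tool_rot: [0.796, 0.605, -0.002, 0.007]
ft_force: [-4.4, -1.2, 15.6]
grip_width: 0.0006
```

```bash
python3 r.py 3
python3 - <<'E'
from h import *
s=cams.camera('side');j=s['img'][:,:,::-1]
cv2.imwrite('pics/s15z.png',cv2.resize(j[150:300,200:350],(600,600),interpolation=cv2.INTER_CUBIC))
E
```

```text
22.05 pos [566.2 160.8 213.7] yaw 1.2989 tiltw [ 0.0066 -0.0129] alongx -0.0107 alongy 0.0099
  q [ 0.0942  0.4874  1.5383 -0.0151  1.1106  0.3727] F [-3.5 -1.1 12.1] M [-0.15  0.42  0.01] w 0.0006
gap -42.1 lat -2.6 dyaw -0.006 pitch -0.019 roll -0.001 underside_rear 175.5
```

View pics/s15z.png

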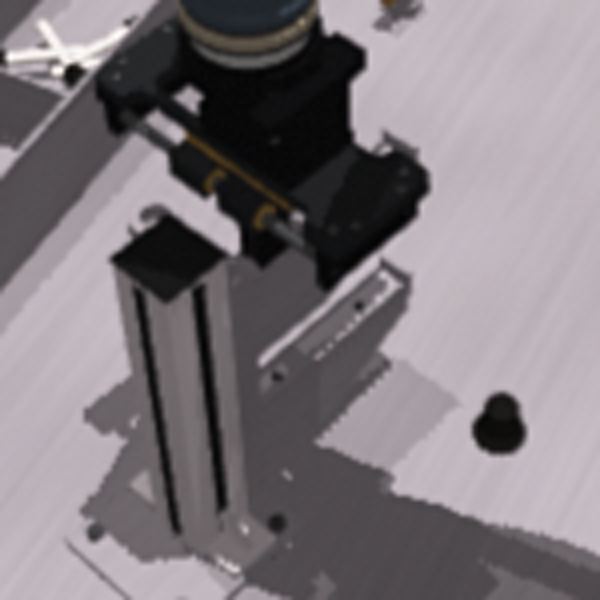

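>>> {"op": "play_rows", "data": {"commands": [{"x": 0, "y": -1.5, "z": 3.5, "spin": 0}]}}

```text
time: 22.2
position: [0.5662, 0.1608, 0.2134]
tool_rot: [0.796, 0.605, 0.0, 0.009]
ft_force: [-2.7, -2.8, 17.4]
grip_width: 0.0002
```

```bash
python3 r.py 3
```

```text
22.35 pos [566.2 160.9 213.4] yaw 1.2992 tiltw [ 0.0116 -0.0136] alongx -0.01 alongy 0.0148
  q [ 0.0948  0.4861  1.542  -0.0164  1.1033  0.3737] F [-2.5 -0.9 14.9] M [-0.27  0.37 -0.01] w 0.0006
gap -42.1 lat -2.7 dyaw -0.006 pitch -0.018 roll 0.004 underside_rear 175.2
```

>>> {"op": "play_rows", "data": {"commands": [{"x": 0, "y": -1.5, "z": 3.5, "spin": 0}]}}

```text
time: 22.45
position: [0.5663, 0.1608, 0.2133]
tool_rot: [0.796, 0.605, 0.002, 0.011]
ft_force: [-3.3, -2.7, 17.4]
grip_width: 0.0002
```

```bash
python3 r.py 3
```

```text
22.6 pos [566.3 160.8 213.3] yaw 1.2995 tiltw [ 0.0168 -0.0143] alongx -0.0093 alongy 0.02
  q [ 0.0954  0.4844  1.5456 -0.0178  1.0964  0.3747] F [-2.4 -2.  15.3] M [-0.24  0.5   0.02] w 0.0005
gap -42.1 lat -2.8 dyaw -0.006 pitch -0.018 roll 0.010 underside_rear 175.2
```

>>> {"op": "play_rows", "data": {"commands": [{"x": 0, "y": 0, "z": -8, "spin": 0}, {"x": 5.5, "y": -2.5, "z": 0, "spin": 0.005}]}}

```text
time: 22.8
position: [0.5661, 0.1666, 0.2228]
tool_rot: [0.798, 0.602, 0.004, 0.012]
ft_force: [0.3, 0.3, -0.6]
grip_width: 0.0004
```

```bash
python3 r.py 5
python3 - <<'E'
from h import *
c=cams.camera('wrist');i=c['img'][:,:,::-1]
cv2.imwrite('pics/w16z.png',cv2.resize(i[100:300,180:380],(600,600),interpolation=cv2.INTER_CUBIC))
E
```

```text
23.05 pos [564.3 166.9 220.5] yaw 1.2947 tiltw [ 0.0146 -0.0146] alongx -0.0101 alongy 0.0181
  q [ 0.1063  0.4766  1.5366 -0.0179  1.1155  0.3901] F [-0.3  0.4  0.3] M [-0.03 -0.06 -0.  ] w 0.0002
gap -47.5 lat 0.7 dyaw -0.010 pitch -0.018 roll 0.008 underside_rear 182.3
```

View pics/w16z.png

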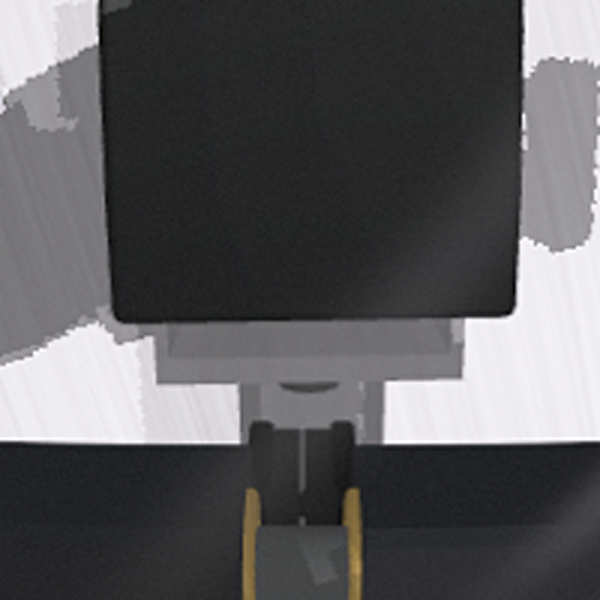

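>>> {"op": "play_rows", "data": {"commands": [{"x": 0, "y": 0, "z": 4.5, "spin": 0}]}}

```text
time: 23.2
position: [0.5648, 0.1668, 0.2159]
tool_rot: [0.798, 0.603, 0.002, 0.01]
ft_force: [0.2, 0.2, 0.1]
grip_width: 0.0005
```

```bash
python3 r.py 3
```

```text
23.35 pos [564.  166.6 215.1] yaw 1.2945 tiltw [ 0.0128 -0.0149] alongx -0.0108 alongy 0.0164
  q [ 0.1059  0.4831  1.5421 -0.018   1.1054  0.3901] F [-0.9 -0.1  0.5] M [ 0.   -0.11 -0.03] w 0.0006
gap -47.1 lat 1.0 dyaw -0.010 pitch -0.019 roll 0.006 underside_rear 176.9
```

>>> {"op": "play_rows", "data": {"commands": [{"x": 0, "y": 0, "z": 2, "spin": 0}]}}

```text
time: 23.45
position: [0.5644, 0.1666, 0.2136]
tool_rot: [0.798, 0.603, 0.001, 0.01]
ft_force: [-2.1, -1.0, 17.0]
grip_width: 0.0003
```

```bash
python3 r.py 3
```

```text
23.6 pos [564.4 166.6 213.9] yaw 1.2944 tiltw [ 0.0141 -0.0147] alongx -0.0103 alongy 0.0176
  q [ 0.1058  0.4845  1.5432 -0.018   1.1015  0.3902] F [-1.2 -0.8  4.1] M [-0.    0.11  0.  ] w 0.0008
gap -47.2 lat 0.6 dyaw -0.011 pitch -0.019 roll 0.007 underside_rear 175.7
```

>>> {"op": "play_rows", "data": {"commands": [{"x": 0, "y": 0, "z": 2, "spin": 0}]}}

```text
time: 23.7
position: [0.5646, 0.1665, 0.2135]
tool_rot: [0.798, 0.603, 0.001, 0.01]
ft_force: [-3.8, -1.2, 14.8]
grip_width: 0.0003
```

```bash
python3 r.py 3
```

```text
23.85 pos [564.6 166.5 213.6] yaw 1.2945 tiltw [ 0.0153 -0.0148] alongx -0.01 alongy 0.0187
  q [ 0.1057  0.4846  1.544  -0.0183  1.0994  0.3901] F [-2.4 -1.1 10.4] M [-0.03  0.47 -0.01] w 0.0003
gap -47.2 lat 0.4 dyaw -0.011 pitch -0.018 roll 0.008 underside_rear 175.5
```

>>> {"op": "play_rows", "data": {"commands": [{"x": 0, "y": -0.3, "z": 3.5, "spin": 0}]}}

```text
time: 23.95
position: [0.565, 0.1665, 0.2127]
tool_rot: [0.798, 0.603, 0.003, 0.011]
ft_force: [-3.0, -1.8, 7.3]
grip_width: 0.0004
```

```bash
python3 r.py 3
```

```text
24.1 pos [565.2 166.5 211.3] yaw 1.2945 tiltw [ 0.018  -0.0147] alongx -0.0092 alongy 0.0213
  q [ 0.1057  0.4871  1.5471 -0.0186  1.0912  0.3903] F [ 0.5 -0.3  4. ] M [-0.08  0.04 -0.03] w 0.0005
gap -47.3 lat -0.2 dyaw -0.010 pitch -0.018 roll 0.011 underside_rear 173.2
```

>>> {"op": "play_rows", "data": {"commands": [{"x": 0, "y": 0, "z": 4, "spin": 0}]}}

```text
time: 24.2
position: [0.5659, 0.1665, 0.2086]
tool_rot: [0.798, 0.603, 0.004, 0.012]
ft_force: [0.4, -0.6, 0.4]
grip_width: 0.0005
```

```bash
python3 r.py 3
```

```text
24.35 pos [565.8 166.5 207.8] yaw 1.2944 tiltw [ 0.0195 -0.0145] alongx -0.0086 alongy 0.0227
  q [ 0.1055  0.4915  1.5503 -0.0187  1.082   0.3905] F [-0.3  0.3  4.9] M [ 0.02 -0.1  -0.03] w 0.0004
gap -47.5 lat -0.8 dyaw -0.011 pitch -0.017 roll 0.012 underside_rear 169.7
```

It passed the catch and dropped to about 207.8, the predicted home height. One more gentle press to confirm there's a stop.

>>> {"op": "play_rows", "data": {"commands": [{"x": 0, "y": 0, "z": 2, "spin": 0}]}}

```text
time: 24.45
position: [0.566, 0.1664, 0.2074]
tool_rot: [0.798, 0.603, 0.004, 0.012]
ft_force: [-5.6, -1.5, 18.9]
grip_width: 0.0004
```

```bash
python3 r.py 3
```

```text
24.6 pos [566.  166.4 207.5] yaw 1.2945 tiltw [ 0.0204 -0.0146] alongx -0.0085 alongy 0.0236
  q [ 0.1055  0.4917  1.5509 -0.0189  1.0804  0.3904] F [-2.9 -0.8 12.2] M [-0.06  0.46  0.01] w 0.0005
gap -47.4 lat -1.0 dyaw -0.011 pitch -0.017 roll 0.013 underside_rear 169.5
```

>>> {"op": "play_rows", "data": {"commands": [{"x": 0, "y": 0, "z": 2.5, "spin": 0}]}}

```text
time: 24.7
position: [0.566, 0.1664, 0.2074]
tool_rot: [0.798, 0.603, 0.004, 0.012]
ft_force: [-5.4, -1.4, 18.6]
grip_width: 0.0005
```

```bash
python3 r.py 3
```

```text
24.85 pos [566.  166.4 207.5] yaw 1.2948 tiltw [ 0.0214 -0.0147] alongx -0.0083 alongy 0.0246
  q [ 0.1056  0.4914  1.5516 -0.0192  1.0789  0.3904] F [-3.6 -0.8 15.3] M [-0.08  0.7  -0.02] w 0.0005
gap -47.4 lat -1.0 dyaw -0.010 pitch -0.017 roll 0.014 underside_rear 169.4
```

Firm stop at 207.5. Lifting away and looking.

>>> {"op": "play_rows", "data": {"commands": [{"x": 0, "y": 0, "z": -15, "spin": 0}, {"x": -10, "y": 0, "z": -30, "spin": 0}, {"x": -25, "y": 0, "z": -20, "spin": 0}, {"x": -30, "y": 0, "z": -10, "spin": 0}]}}

```text
time: 25.25
position: [0.5447, 0.1062, 0.2818]
tool_rot: [0.796, 0.605, 0.001, 0.01]
ft_force: [0.3, -0.7, 0.0]
grip_width: 0.0002
```

```bash
python3 r.py 6
python3 - <<'E'
from h import *
import pickle
o=robot.get_obs();c=cams.camera('wrist');i=c['img'][:,:,::-1]
cv2.imwrite('pics/w17z.png',cv2.resize(i[0:225,130:430],(800,600),interpolation=cv2.INTER_CUBIC))
s=cams.camera('side');j=s['img'][:,:,::-1]
cv2.imwrite('pics/s17z.png',cv2.resize(j[150:300,200:350],(600,600),interpolation=cv2.INTER_CUBIC))
pickle.dump((o,c,s),open('v17.pkl','wb'))
E
```

```text
25.55 pos [544.  106.7 279.8] yaw 1.2983 tiltw [ 0.0107 -0.014 ] alongx -0.0106 alongy 0.0141
  q [-0.      0.3646  1.5467 -0.0149  1.2196  0.2774] F [0.6 0.2 0. ] M [ 0.   -0.06 -0.05] w 0.0006
gap 16.0 lat 4.5 dyaw -0.007 pitch -0.019 roll 0.004 underside_rear 241.5
```

View pics/w17z.png

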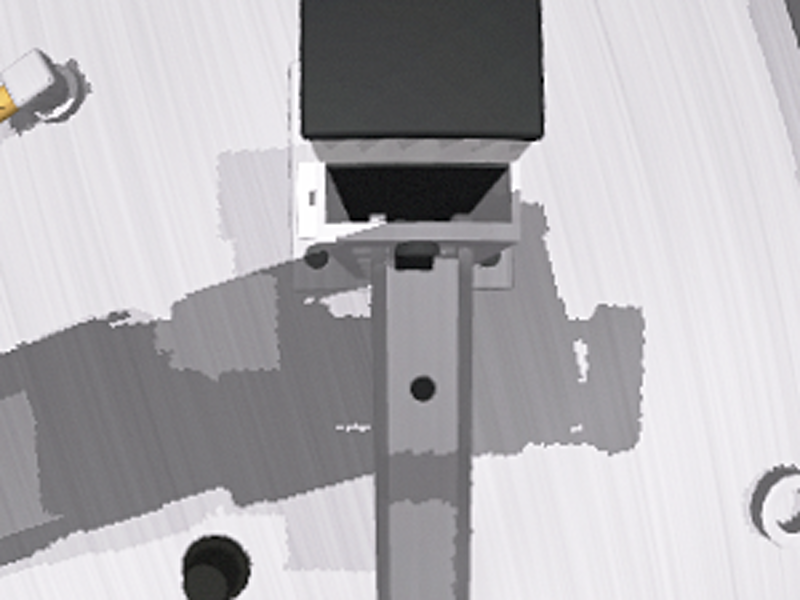

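View pics/s17z.png

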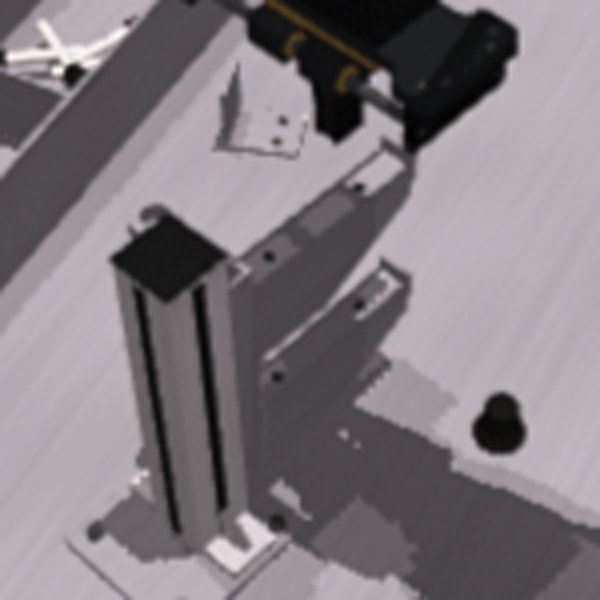

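The black nose now overlaps the bracket top at (415,260). I'll check the height and level numerically from the side image holes.

Run:
```python
from fit3 import *
o,c,s=pickle.load(open('v17.pkl','rb'))
p=[.5722,.1930,1.305,-.0052]
sh=np.array([-.4457,.1589])
P=lambda y,z,x:((proj(s,w(p,y,z,x))+sh-[200,150]+.375)*4).round(1)
print('fixed holes',P(0,.093,-.0372),P(0,.093,-.118),'seen (277,377),(358,305)')
print('home holes',P(0,.213,-.0372),P(0,.213,-.118),'seen (268,257),(358,188)')
print('+6mm',P(0,.219,-.0372),P(0,.219,-.118))
for n in ['catch']:
    c2=cams.camera('wrist');print([(r['conf'],r['pixel'],r['region'].sum()) for r in nets.outline_of(c2,n)])
t=cams.camera('top');save(t,'t18.png')
for n in ['elbow_a','plug','angle','driver','collar']:
  for r in nets.outline_of(t,n)[:2]: print(n,r['conf'],r['pixel'])
```

```text
fixed holes [277.5 376.5] [360.8 305. ] seen (277,377),(358,305)
home holes [270.8 258.4] [361.8 185. ] seen (268,257),(358,188)
+6mm [270.5 251.9] [361.8 178.4]
[]
elbow_a 0.7 [164.1, 267.5]
elbow_a 0.57 [413.8, 159.0]
plug 0.72 [274.1, 262.3]
angle 0.98 [340.5, 148.9]
driver 0.98 [122.1, 197.8]
collar 0.54 [289.1, 142.4]
```

View pics/t18.png

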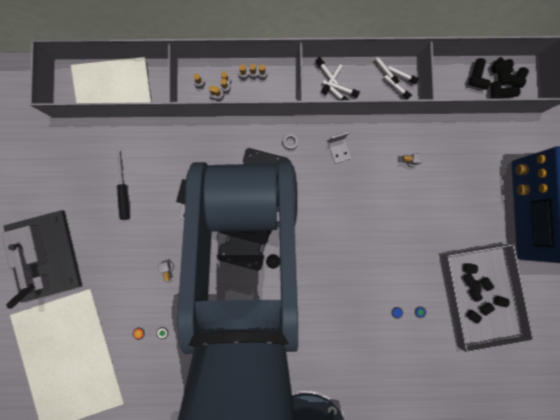

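Heights match home. The front hole looks a bit low, so I'll measure the pitch more finely.

Run:
```python
from fit3 import *
o,c,s=pickle.load(open('v17.pkl','rb'))
g=cv2.cvtColor(s['img'],cv2.COLOR_RGB2GRAY).astype(float)
p=[.5722,.1930,1.305,-.0052];sh=np.array([-.4457,.1589])
def hole(u,v):
    x,y=int(round(200+u/4-.4)),int(round(150+v/4-.4))
    W=g[y-3:y+4,x-3:x+4];print(W.astype(int).tolist()) if 0 else None
    d=np.clip(np.median(W)-8-W,0,None);d=d*(np.hypot(*np.mgrid[-3:4,-3:4])<2.9)
    Y,X=np.mgrid[y-3:y+4,x-3:x+4];return np.array([(d*X).sum(),(d*Y).sum()])/d.sum()
for n,z,hs in(('fixed',.093,[(277,377),(358,305)]),('new',.213,[(268,257),(358,188)])):
    ob=[hole(*h) for h in hs];pr=[proj(s,w(p,0,z,x))+sh for x in(-.0372,-.118)]
    print(n,np.round(ob,2).tolist(),np.round(pr,2).tolist(),'res',np.round(np.array(ob)-pr,2).tolist())
a=proj(s,w(p,0,.213,-.118));b=proj(s,w(p,0,.214,-.118));print('px/mm z',b-a)
j=s['img'][:,:,::-1]
cv2.imwrite('pics/s18z.png',cv2.resize(j[175:265,255:315],(480,720)[:2],interpolation=cv2.INTER_CUBIC)[:600])
i=c['img'][:,:,::-1];cv2.imwrite('pics/w18z.png',cv2.resize(i[70:120,240:330],(800,444),interpolation=cv2.INTER_CUBIC))
```

```text
fixed [[268.86, 243.86], [288.97, 225.68]] [[269.0, 243.75], [289.83, 225.89]] res [[-0.14, 0.11], [-0.86, -0.2]]
new [[266.84, 213.76], [288.82, 197.34]] [[267.33, 214.22], [290.07, 195.87]] res [[-0.49, -0.47], [-1.26, 1.47]]
px/mm z [ 0.00217602 -0.2725234 ]
```

View pics/s18z.png

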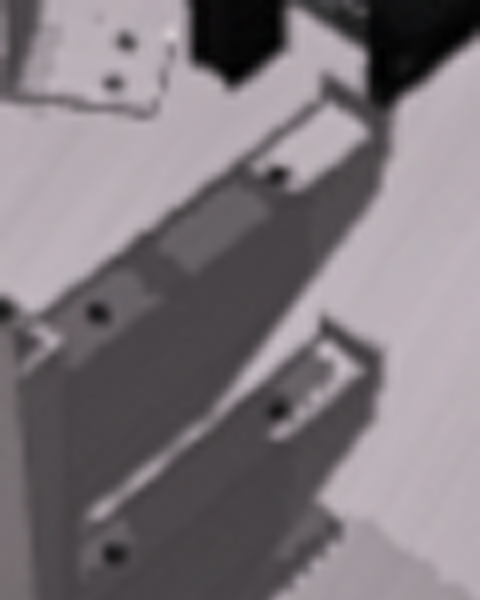

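View pics/w18z.png

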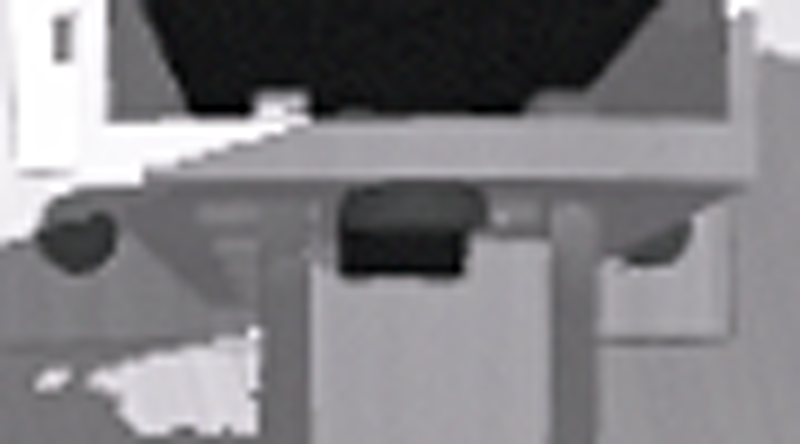

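Run:
```python
from fit3 import *
o,c,s=pickle.load(open('v17.pkl','rb'))
p=[.5722,.1930,1.305,-.0052]
for x,y,z in((-.0372,0,.093),(-.118,0,.093),(-.15,-.0135,.105),(-.15,.0135,.105)):
    print(x,y,(proj(s,w(p,y,z,x))-proj(s,w(p,y,z+.12,x))).round(2))
j=s['img'][:,:,::-1]
A=cv2.resize(j[180:210,275:305],(480,480),interpolation=cv2.INTER_NEAREST)
B=cv2.resize(j[210:240,275:305],(480,480),interpolation=cv2.INTER_NEAREST)
cv2.imwrite('pics/lip.png',np.hstack([A,B])[:, :800] if 0 else cv2.resize(np.hstack([A,B]),(800,400),interpolation=cv2.INTER_AREA))
```

```text
-0.0372 0 [ 1.67 29.52]
-0.118 0 [-0.24 30.02]
-0.15 -0.0135 [-0.61 30.73]
-0.15 0.0135 [-1.28 30.65]
```

View pics/lip.png

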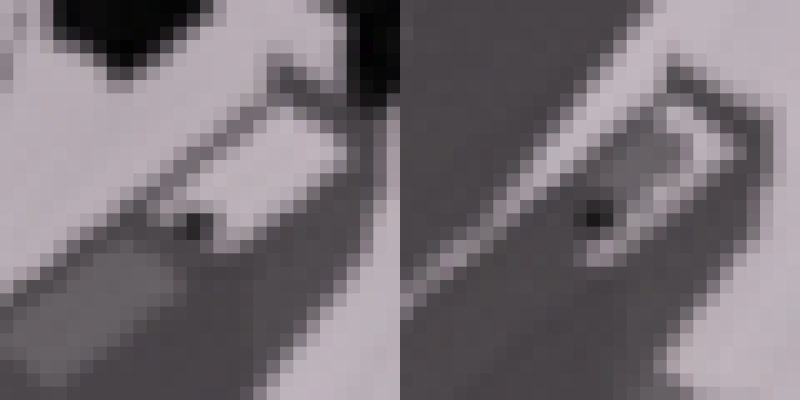

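Run:
```python
from fit3 import *
o,c,s=pickle.load(open('v17.pkl','rb'))
p=[.5722,.1930,1.305,-.0052];k=np.array([.0003,.001,-.003,-.0026,-.0003,0])
T=cp(o,c,k);f=lambda y,z,x:((wproj(T,c,w(p,y,z,x))-[240,70]+.5)*8.889).round(0)
print('nose lower-front edge if out 5/3/1:',[f(y,.2145,-x) for x in(.005,.003,.001) for y in(.005,-.005)])
print('strip top front',f(.0225,.2479+.0052,0),f(-.0225,.2479+.0052,0),'rear bracket top',f(.0135,.213,0),f(-.0135,.213,0))
```

```text
nose lower-front edge if out 5/3/1: [array([341., 278.]), array([468., 277.]), array([341., 253.]), array([467., 253.]), array([341., 228.]), array([467., 228.])]
strip top front [ 80. 182.] [758. 182.] rear bracket top [234. 218.] [573. 218.]
```

The catch nose's front edge is at row 275, against 278 predicted for fully out, so the catch is out over the top. Everything is at rest and the gripper is clear. Handing in.

```bash
python3 -c "
from h import *
st(); print(robot.hand_in())"
```

```text
26.05 pos [544.4 106.3 280.7] yaw 1.2983 tiltw [ 0.0124 -0.0145] alongx -0.0106 alongy 0.0159
  q [-5.0000e-04  3.6330e-01  1.5459e+00 -1.5400e-02  1.2199e+00  2.7710e-01] F [ 0.   0.  -0.1] M [-0.05 -0.08  0.03] w 0.0006
the job is handed in; nothing more can be done
None
```

The bracket is on the post in the top two slot rows, with the catch out over its top and the gripper clear. I handed the job in at about 26 s; no verdict was reported.

**What I did:**
- I gripped the loose bracket and carried it to the post. The cameras put the strip about 5 mm below mid setting.
- The hooks went into the slots without meeting resistance until the rear plane touched the face at about 4 N.
- I lowered it until it met the catch, about 10 mm above home, and let go.
- I pressed it down with closed fingers. The first press, 33 mm out, stalled at up to about 17 N, so I stopped and moved in to 27 mm. There it went past the catch and down to a firm stop; I checked that stop with two presses that peaked at about 19 N.

**Last checks:**
- **Height:** the top was at 207.5 mm against 207.8 predicted for home, and the rear hole in the side view matched the home position within about 2 mm.
- **Catch:** the nose showed fully out, about 5 mm, over the bracket's top.
- **Other things:** all six bystanders showed where they were at the start in the top picture.
- **Contact:** the wrist force was about zero at hand-in, with the gripper well above everything.

**Less certain:**
- **Level:** most side-view marks put the bracket 0.02 to 0.04 rad nose-down, which its hook play would explain. A computed hole measurement gave about 0.09, over the 0.06 limit. I took that one as thrown off by a shadow edge and did not settle it further.
- **Sideways position:** the bracket appeared about 2 mm off centre, within the slot play.
- **Catch detection:** the trained network did not find the catch in the last picture, so that check is my own measurement of the image.

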